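# Set out the gluing station: stiff pad-box shutter, hold-down arm, tipped glue jars

### The arm

A 6-joint arm with a two-finger parallel gripper is mounted at the origin on a cart in front of the work surface, level with it; the furniture and walls round the work are solid. World frame = base frame: x ahead of the robot, y to its left, z up, the work surface at z = 0. Lengths are in m, angles in rad, forces in N, time in s.
With the tool pointing down it reaches from about 0.35 to 0.775 m from the base axis. Payload 7.3 kg.
Tool frame: the origin (TCP) lies at the very end of the fingers, on their centre line; the grasp point (between the pads) lies 19 mm behind it; z points along the fingers, y is the line along which they close (so a half turn about z gives the same grasp; the last joint's range is limited). The gripper opens to 92 mm and grips with 3 to 60 N. Pads are 19 mm wide; open, the fingers measure 130 mm over their backs; the gripper's body (75 mm by 190 mm) begins 47 mm behind the grasp point.
Start: joints at [-0.146, 0.342, 1.524, -0, 1.275, -0.146], TCP at [0.525, 0, 0.19] pointing down, gripper open.
Joint ranges: [-2.53, 2.53], [-0.77, 2.02], [0.04, 2.7], [-1, 4.14], [0.28, 2.66], [-3.11, 3.11]. Speed limits (rad/s): [2.57, 2.57, 3.14, 3.14, 3.14, 3.14].

### API

Orientations are given as [roll, pitch, yaw] about the fixed x, y, z axes, in that order (R = Rz(yaw) Ry(pitch) Rx(roll)).
In Python, from cell import robot gives the robot as it stands.
- The arm moves only by the tool apply_moves, never from a script. Its argument "motion" is text: rows parted by semicolons, each of 7 numbers parted by spaces: the opening in per cent of the stroke, from 0 (shut) to 100 (fully open), then the shift along the tool's x, y, z in cm, then the turn, a rotation vector about the tool's x, y, z in rad. A call has 1 to 20 rows; each row shifts and turns the commanded pose from where the row before left it, along the tool's axes as they then stand; what a row does not reach is not made up. A row lasts 1/8 s, in which the tool goes at most 62.5 mm and 10.7 degrees, less where a joint would pass 70% of its speed; a pose out of reach is approached as far as the arm can. A call with a gripper value outside its range is refused whole. The fingers move at their own pace and stop on an object; "force" is the grip in N (left out, the last holds). Time passes only in rows, so rows that do not move let the fingers close. It gives the time, the measured TCP pose, the force, the opening and the grip force at its end, in the units of the state.
- robot.observe(): the state, without advancing time (a new reading comes with each control period).
- robot.read_camera(name): name is "scene" or "side" or "wrist"; returns a dict with "img" (480x640x3 uint8, red, green, blue), "fovy" (degrees; the focal length in pixels is half the picture's height over the tangent of half this angle, whatever the lens; pixels are square), "cx", "cy" (the principal point, pixels), "k1" (the pictures are not rectified: a ray, as slopes to the right and down, at radius r is drawn at 1 + k1 r^2 times it, then the intrinsics apply), "R" (3x3) and "t" (3): a world point X has camera coordinates R X + t; the wrist camera has in their place "hand_eye" (4x4, takes a point from camera to tool coordinates, whose origin is the TCP and whose axes are the flange's). Camera axes: x right, y down, z forward; pixel columns grow to the right and rows downward; lengths in m; the calibration is good to about 2 mm. A picture is of the moment at which its call begins: read the wrist's pose just before it. There is no depth.
- robot.hand_in(): hands the job in; it is judged then, once.
Trained networks look in a picture, given as the dict that the camera call returned (one of the last four; its "shot" number tells which), for a name from the list of things; names that differ only in an ending like _2 or _b are one class to them, and where a whole thing is asked for, a point or a joint stands for the part that bears it (a point fixed in the world has none). Each returns a list of dicts, best first, with "score" (0 to 1); they miss things now and then, are a little off and sometimes report something else, mostly with a low value. They report only what shows in the picture. A call takes as long as a camera call. They do not tell look-alikes from the thing itself.
- robot.search_frame(target, picture): "centre" ([x, y, z] in m, in world coordinates, good to about 4 mm: the middle of the surface that is visible of it).
- robot.trace(target, picture): "pixels" (480x640 bool, what is visible of it).
The state is a dict: "time": time; "qpos": joint angles; "qvel": joint speeds; "joint_efforts": joint torques, N m; "tool_pos": TCP position; "tool_rot": TCP orientation; "contact_force": force on the tool from outside, world axes, zero at the start; "torque": the same for the moment, N m; "opening": finger opening in m; "grip_force": force on a finger pad.
Only numpy, scipy, OpenCV 4.12 (cv2) and the standard library are available. Lean on these libraries where they do the work, as an engineer would, in place of code of your own. Each camera call takes 0.05 s, during which the arm holds its last target. There are 200 camera calls.

### The job

Set out the gluing station. Pull the stiff shutter of the pad box open until its handle-side edge lines up with the index clip on the rail (do not drag it past the clip) and let go of it there; then take out the two pale pads, slide them one on top of the other, lengthwise, under the weighted hold-down arm of the pressing stand, straight and up to the back stop, leave the pile held there, and push the shutter fully shut again. Every glue jar must end up standing upright in the jar lane, flat on its floor; leave the thread spool and the cork behind the lane alone.

Things in the scene. Friction and masses are not known exactly. Their poses are not given: they have to be found in the camera images.
- pad_box: Fixed wooden box 280 (own x) x 142 x 55 mm left or right of the lane. Origin: centre of underside; x points away from the robot. Far half (own x 7 to 133): open compartment under the shutter, 126 wide inside, floor 10 high, far wall top 40. Near half: deck 40 high. Side walls carry rails, tops at 55, 120 clear between them.
- gate (a joint): The shutter, aluminium plate 133 x 124 x 6 mm (top face 46.5 mm above the bench) sliding between the box's rails along the box's own -x (to the robot) as the value grows: 0 = fully shut, m. About 9 N of sliding friction; stays where left; end stop at 0.135.
- gate_edge (a point): Middle of the top of the shutter's handle-side (near) edge; moves with the shutter; axes parallel to the box's.
- gate_handle (a point): Centre of the shutter's upright wooden handle bar: 14 mm thick along the slide direction, 50 mm long across it, from 46.5 to 80.5 mm above the bench. The point is 67.5 mm above the bench, 14 mm from the near edge.
- clip_mark (a point): Index clip, small steel clip 10 x 12 x 14 mm fixed on the box's rail on its own +y side (65 mm off the middle line), top at 69 mm. The shutter is at its mark when its near edge has the same x in the box's frame as this point (axes parallel to the box's): 105 to 118 mm from fully shut.
- pad_a_mid (a point): Centre of a pale pressing pad, a stiff slab 50 (own x) x 88 (own y) x 9 mm, 45 to 85 g. Starts flat on the compartment's floor, long way along the box, wholly within the part uncovered when the shutter is at the clip. Can be gripped across its 50 mm from above.
- pad_b_mid (a point): Centre of a pale pressing pad, a stiff slab 50 (own x) x 88 (own y) x 9 mm, 45 to 85 g. Starts lying on top of pad_a, long way along the box, wholly within the part uncovered when the shutter is at the clip. Can be gripped across its 50 mm from above.
- stand: Fixed pressing stand at the other side of the lane: board 180 (own x) x 120 x 10 mm, origin at the centre of its underside, x axis roughly away from the robot. The pads go in along +x on top of the board. The back stop is two posts, 24 mm above the board, faces at own x = 30 mm, y 17 to 35 mm either side of the middle line.
- stand_seat (a point): Where a pad's centre comes (in plan) when it lies against the back stop: own x = -14 mm, on the middle line, on the top of the board. Axes parallel to the stand's.
- hold_arm (a joint): Weighted hold-down arm over the stand's middle line, hinged behind the back stop (axis at own x = 70 mm, 32 mm high), rad, 0 = down with nothing under it, grows upwards; about 0.075 with one pad under its foot, 0.2 with two. Presses down with some 3 N and swings up freely.
- hold_foot (a point): Middle of the underside of the arm's foot (16 long, 30 mm wide), 4 mm above the board when down, at the stand's own x = -4 mm. From it a ramp 30 wide slopes up at 22 degrees towards the robot, to own x = -54, 32 mm above the bench, so a flat pad pushed in along the board lifts the arm by itself. Arm and its round weight reach 57 mm above the bench.
- lane: Jar lane: fixed flat tray 142 (own x) x 412 (own y) mm, floor 6 mm high, with rims 11 mm and three cross ribs 12 mm high (6 above its floor). Four bays along own y, centred at y = -150, -50, 50, 150 mm, each 96 x 130 mm inside. Origin at the centre of its underside; x axis roughly away from the robot.
- jar_a_mid (a point): White glue jar: round body 42 mm across, 46 mm tall, then lid 38 mm across up to 60 mm, then thin brush handle to 92 mm. The point is on its axis 30 mm above its base; z runs from base to lid. 50 to 100 g. It starts tipped over in one of the lane's bays, lid towards the robot and somewhat to its right (it may be absent).
- jar_b_mid (a point): White glue jar: round body 42 mm across, 46 mm tall, then lid 38 mm across up to 60 mm, then thin brush handle to 92 mm. The point is on its axis 30 mm above its base; z runs from base to lid. 50 to 100 g. It starts tipped over in one of the lane's bays, lid towards the robot and somewhat to its right (it may be absent).
- jar_c_mid (a point): White glue jar: round body 42 mm across, 46 mm tall, then lid 38 mm across up to 60 mm, then thin brush handle to 92 mm. The point is on its axis 30 mm above its base; z runs from base to lid. 50 to 100 g. It starts tipped over in one of the lane's bays, lid towards the robot and somewhat to its right (it may be absent).
- jar_d_mid (a point): White glue jar: round body 42 mm across, 46 mm tall, then lid 38 mm across up to 60 mm, then thin brush handle to 92 mm. The point is on its axis 30 mm above its base; z runs from base to lid. 50 to 100 g. It starts standing upright in one of the bays.
- spool_mid (a point): Bystander: spool of pale thread with dark ends, 42 mm across, 56 mm tall, its centre, standing behind the lane.
- cork_mid (a point): Bystander: cork stub, 40 mm across, 36 mm tall, its centre, standing behind the lane.
Mind the look-alikes: they are no part of the job. What is shaped like the part that bears jar_b_mid but pink is not meant.

How it is judged:
On the way, in this order (a step that is already met when the one before it is completed fails the run):
1. the shutter stands open with its near edge level with the index clip (within 5 mm), at rest and let go (x of gate_edge in the frame of clip_mark between -0.005 and 0.005 m and velocity of joint gate between -0.005 and 0.005 m/s and distance between the grasp point and gate_handle above 0.05 m), for 0.3 s.
2. both pads lie in a pile under the foot of the hold-down arm, against the back stop, let go (x of pad_a_mid in the frame of stand_seat between -0.01 and 0.004 m and y of pad_a_mid in the frame of stand_seat between -0.012 and 0.012 m and z of pad_a_mid in the frame of stand_seat between 0.001 and 0.017 m and angle between the y axis of each of pad_a_mid, pad_b_mid and the x axis of stand_seat, either way round below 0.17 rad and angle between each of pad_a_mid, pad_b_mid's own z axis and vertical below 0.1 rad and x of pad_b_mid in the frame of stand_seat between -0.01 and 0.004 m and y of pad_b_mid in the frame of stand_seat between -0.012 and 0.012 m and z of pad_b_mid in the frame of stand_seat between 0.001 and 0.017 m and value of joint hold_arm between 0.14 and 0.26 rad and distance between the grasp point and pad_a_mid above 0.05 m and distance between the grasp point and pad_b_mid above 0.05 m), for 0.3 s.
At the end, for the whole second after the job is handed in: Both pads lie flat on one another on the stand under the arm's foot, their leading edges within 10 mm of the back stop, within 12 mm of the middle line and straight within 10 degrees; the shutter is shut within 4 mm; every jar present stands on the lane's floor, upright within 0.1 rad (x of pad_a_mid in the frame of stand_seat between -0.01 and 0.004 m and y of pad_a_mid in the frame of stand_seat between -0.012 and 0.012 m and z of pad_a_mid in the frame of stand_seat between 0.001 and 0.017 m and angle between the y axis of each of pad_a_mid, pad_b_mid and the x axis of stand_seat, either way round below 0.17 rad and angle between each of pad_a_mid, pad_b_mid, jar_a_mid, jar_b_mid, jar_c_mid, jar_d_mid's own z axis and vertical below 0.1 rad and x of pad_b_mid in the frame of stand_seat between -0.01 and 0.004 m and y of pad_b_mid in the frame of stand_seat between -0.012 and 0.012 m and z of pad_b_mid in the frame of stand_seat between 0.001 and 0.017 m and value of joint hold_arm between 0.14 and 0.26 rad and value of joint gate below 0.004 m and x of jar_a_mid in the frame of lane between -0.052 and 0.052 m and y of jar_a_mid in the frame of lane between -0.2 and 0.2 m and z of jar_a_mid in the frame of lane between 0.03 and 0.042 m and x of jar_b_mid in the frame of lane between -0.052 and 0.052 m and y of jar_b_mid in the frame of lane between -0.2 and 0.2 m and z of jar_b_mid in the frame of lane between 0.03 and 0.042 m and x of jar_c_mid in the frame of lane between -0.052 and 0.052 m and y of jar_c_mid in the frame of lane between -0.2 and 0.2 m and z of jar_c_mid in the frame of lane between 0.03 and 0.042 m and x of jar_d_mid in the frame of lane between -0.052 and 0.052 m and y of jar_d_mid in the frame of lane between -0.2 and 0.2 m and z of jar_d_mid in the frame of lane between 0.03 and 0.042 m); the robot touches nothing.
It fails at once if the shutter is dragged more than 15 mm past the index clip (x of gate_edge in the frame of clip_mark below -0.015 m).
It fails at once if the thread spool or the cork is moved by more than 30 mm (distance of any of spool_mid, cork_mid from where it was at the start of the episode above 0.03 m).
Of jar_a, jar_b, jar_c only 2 to 3 are there at a start; the rules pass over those that are not, and their reading is None.
At some moment in a run one of jar_a, jar_b, jar_c may be knocked a few centimetres aside while the robot is not near it.
Once in a run the grip may slacken for a moment while it holds something.
It also fails if it takes over 210 s, if anything falls off the work surface, if the arm or the gripper's body presses on something with over 40 N, if the wrist force passes 120 N, or if a joint passes its speed limit or range.

## Working session

There is one attempt and no reset: what is moved stays moved. The work goes in short steps, Python scripts to look and compute and a tool call to move; the robot and the scene stay as the last step left them, time stands still between calls to the robot, and variables do not carry over. Pictures are saved under pics/ and viewed, at most 14 in all, crops included, and the job is handed in when it is done.

Besides the shell and the picture viewer there is one more tool, called after "Call:" as name(argument=value, ...) on one line, values as JSON. apply_moves: Moves the arm, as the interface text tells. Its arguments: {"type":"object","properties":{"motion":{"type":"string"},"force":{"type":"number"}},"required":["motion"]}

```bash
mkdir -p pics; ls; cat > h.py <<'E'
import numpy as np, cv2
from cell import robot
from scipy.spatial.transform import Rotation as Ro
def cam(n):
    s=robot.observe(); p=robot.read_camera(n)
    if 'hand_eye' in p and p['hand_eye'] is not None:
        T=np.eye(4);T[:3,:3]=Ro.from_euler('xyz',s['tool_rot']).as_matrix() if np.size(s['tool_rot'])==3 else s['tool_rot'];T[:3,3]=s['tool_pos']
        W=T@p['hand_eye']; p['Rw']=W[:3,:3].T; p['tw']=-p['Rw']@W[:3,3]
    else: p['Rw']=np.array(p['R']);p['tw']=np.array(p['t'])
    p['f']=240/np.tan(np.radians(p['fovy'])/2)
    return p
def proj(p,X):
    c=np.atleast_2d(X)@p['Rw'].T+p['tw']; s=c[:,:2]/c[:,2:]
    r2=(s**2).sum(1,keepdims=True); s=s*(1+p['k1']*r2)
    return s*p['f']+[p['cx'],p['cy']]
def unproj(p,uv,z):
    d=(np.atleast_2d(np.array(uv,float))-[p['cx'],p['cy']])/p['f']; s=d.copy()
    for _ in range(20): s=d/(1+p['k1']*(s**2).sum(1,keepdims=True))
    r=np.c_[s,np.ones(len(s))]@p['Rw']; o=-p['Rw'].T@p['tw']
    return o+r*((z-o[2])/r[:,2])[:,None]
def save(p,name,crop=None,sc=1):
    i=p['img'][:,:,::-1]
    if crop: i=i[crop[1]:crop[3],crop[0]:crop[2]]
    cv2.imwrite('pics/'+name,cv2.resize(i,None,fx=sc,fy=sc,interpolation=cv2.INTER_CUBIC))
E
python3 - <<'E'
from h import *
print(robot.observe())
for n in ['scene','side']:
    p=cam(n); save(p,n+'0.png'); print(n,p['f'],-p['Rw'].T@p['tw'])
    for t in ['pad_box','gate','gate_handle','clip_mark','stand','hold_arm','lane','jar_a_mid','spool_mid','cork_mid','pad_a_mid']:
        try: print(t,[(np.round(r['centre'],3).tolist(),round(r['score'],2),proj(p,r['centre']).round().tolist()) for r in robot.search_frame(t,p)])
        except Exception as e: print(t,e)
E
```

```text
pics
{'time': 0.0, 'qpos': array([-1.46037323e-01,  3.42712235e-01,  1.52500523e+00,  1.76181726e-06,
        1.27538019e+00, -1.45981434e-01]), 'qvel': array([-2.88297915e-04,  1.72794905e-03, -3.87848885e-04, -1.43474835e-03,
       -2.91389761e-05, -3.97172419e-04]), 'joint_efforts': array([ 7.61924657e-04, -4.31245601e+01, -2.44219762e+01,  7.17750052e-02,
        5.59406646e-02, -1.04314388e-04]), 'tool_pos': array([5.24549176e-01, 6.95778559e-05, 1.89354554e-01]), 'tool_rot': array([-3.14010390e+00, -2.20589990e-04,  1.57073976e+00]), 'contact_force': array([-0.16657268, -0.09897983,  0.38732912]), 'torque': array([-0.05231844,  0.01652939,  0.06697224]), 'grip_force': 0.0, 'opening': 0.09156784281667078}
scene 604.8086622926172 [-0.16009666 -0.68897062  0.97899922]
pad_box [([0.47, -0.346, 0.038], 0.8, [[441.0, 379.0]]), ([0.552, -0.338, 0.048], 0.61, [[464.0, 349.0]])]
gate [([0.554, -0.341, 0.046], 0.82, [[465.0, 350.0]]), ([0.484, 0.14, 0.037], 0.61, [[275.0, 257.0]])]
gate_handle [([0.553, -0.34, 0.046], 0.63, [[464.0, 350.0]])]
clip_mark [([0.392, -0.259, 0.068], 0.54, [[
[... 863 characters left out ...]
])]
stand [([0.507, 0.338, 0.01], 0.73, [[306.0, 319.0]])]
hold_arm [([0.509, 0.33, 0.033], 0.9, [[305.0, 308.0]]), ([0.497, 0.068, 0.034], 0.31, [[327.0, 256.0]])]
lane [([0.532, 0.064, 0.005], 0.76, [[314.0, 265.0]]), ([0.55, -0.338, 0.05], 0.2, [[327.0, 199.0]])]
jar_a_mid [([0.488, 0.17, 0.03], 0.72, [[326.0, 276.0]]), ([0.522, -0.019, 0.047], 0.52, [[322.0, 238.0]]), ([0.546, -0.34, 0.048], 0.28, [[329.0, 199.0]])]
spool_mid [([0.687, 0.028, 0.035], 0.59, [[258.0, 247.0]]), ([0.507, 0.339, 0.012], 0.49, [[306.0, 319.0]]), ([0.49, 0.17, 0.029], 0.26, [[325.0, 276.0]])]
cork_mid [([0.688, -0.087, 0.028], 0.48, [[268.0, 233.0]])]
pad_a_mid [([0.487, -0.127, 0.033], 0.25, [[340.0, 228.0]])]
```

View pics/scene0.png

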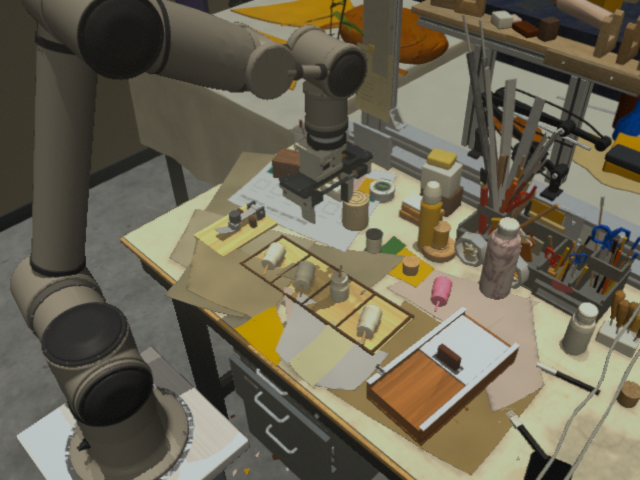

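View pics/side0.png

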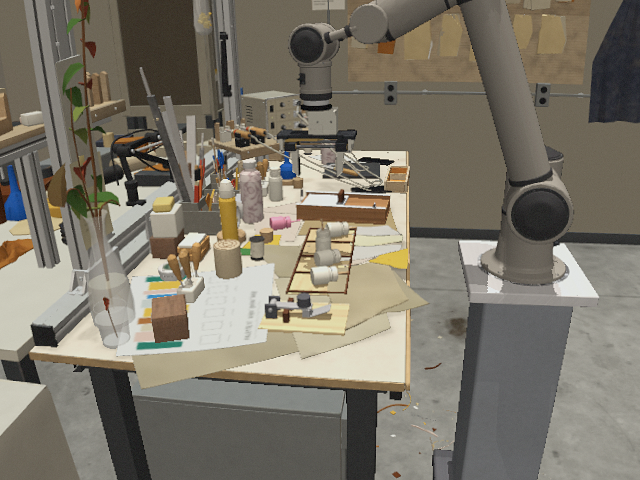

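Visible in the scene view: the box is on the right (shutter at 465,350), the stand on the left (238,228) and four jars in the lane. Three are tipped, at (272,256), (305,274) and (368,320), and one is upright at (340,287). The pink look-alike at (441,291) is outside the lane. I'll move over the box, looking at the lane with the wrist camera on the way.

Call:
apply_moves(motion="100 -4 -1 -2 0 0 0; 100 -4.5 -1 -2 0 0 0; 100 -4.5 -1 -2 0 0 0; 100 -4.5 -1 -1 0 0 0; 100 -4.5 0 0 0 0 0; 100 -4 0 0 0 0 0;100 -4 0 0 0 0 0;100 -3 0 0 0 0 0;100 0 0 0 0 0 0;100 0 0 0 0 0 0")

```text
time: 2.45
tool_pos: [0.485, -0.3294, 0.2599]
tool_rot: [-3.141, -0.001, 1.571]
contact_force: [0.6, 0.2, 0.2]
opening: 0.0916
grip_force: 0.0
```

```bash
python3 - <<'E'
from h import *
s=robot.observe();print(s['tool_pos'],s['tool_rot'],s['time'])
p=cam('wrist'); save(p,'w1.png'); print(-p['Rw'].T@p['tw'],p['Rw'])
for t in ['pad_box','gate','gate_handle','clip_mark','jar_a_mid']:
    print(t,[(np.round(r['centre'],3).tolist(),round(r['score'],2),proj(p,r['centre']).round().tolist()) for r in robot.search_frame(t,p)])
E
```

```text
[ 0.48497933 -0.32935779  0.25989748] [-3.14146438e+00 -6.93370660e-04  1.57081158e+00] 2.45
[ 0.48454915 -0.26394529  0.45502437] [[ 9.99999684e-01 -2.57475431e-04  7.52640568e-04]
 [-4.33462324e-04 -9.69729532e-01  2.44181175e-01]
 [ 6.66987133e-04 -2.44181424e-01 -9.69729337e-01]]
pad_box [([0.498, -0.327, 0.044], 0.66, [[333.0, 207.0]])]
gate [([0.557, -0.334, 0.045], 0.72, [[391.0, 214.0]])]
gate_handle [([0.556, -0.33, 0.048], 0.94, [[390.0, 211.0]])]
clip_mark [([0.395, -0.256, 0.067], 0.75, [[222.0, 135.0]])]
jar_a_mid []
```

View pics/w1.png

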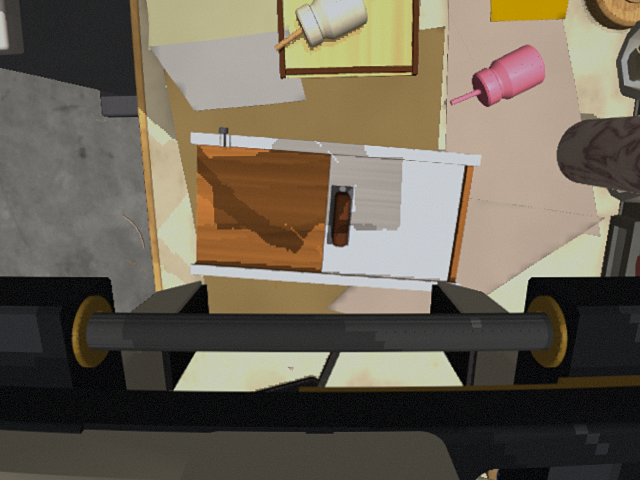

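The wrist view shows the handle at (342,217), the shutter's near edge running (331,154)–(323,271), and the clip at (224,137) on the upper (left) rail. The white jar is at (330,20). The pink one at (510,75) stays out of it.

```bash
python3 - <<'E'
from h import *
p=cam('wrist')
def ext(m):
    n,l,st,c=cv2.connectedComponentsWithStats(m.astype(np.uint8)); k=1+st[1:,4].argmax(); return st[k].tolist(),c[k].round(1).tolist(),cv2.minAreaRect(np.argwhere(l==k)[:,::-1].astype(np.float32))
for t in ['gate','gate_handle','clip_mark','pad_box']:
    for r in robot.trace(t,p)[:2]: print(t,round(r['score'],2),ext(r['pixels']))
E=unproj(p,[[331,154],[323,271],[467,164],[447,281]],0.0465);print(E.round(4))
C=unproj(p,[[192,133],[480,156],[480,165],[191,266],[191,273],[465,283],[465,290]],0.055);print(C.round(4))
a=C[1]-C[0];print(np.arctan2(a[1],a[0])); a=C[5]-C[3];print(np.arctan2(a[1],a[0]));print(np.linalg.norm(a))
save(p,'clip.png',(180,110,360,290),4.4/1.4); print(unproj(p,[[224,128]],.069))
E
```

```text
gate 0.86 ([322, 154, 142, 127, 15296], [390.3, 217.0], ((392.0723571777344, 218.34579467773438), (133.37388610839844, 119.33871459960938), 4.573921203613281))
gate_handle 0.8 ([322, 154, 142, 127, 15346], [390.2, 217.0], ((391.53778076171875, 218.23863220214844), (133.5399932861328, 120.26803588867188), 5.042450904846191))
gate_handle 0.42 ([275, 0, 93, 49, 2516], [327.8, 19.8], ((317.81036376953125, 21.275856018066406), (43.08131790161133, 98.60421752929688), 68.19859313964844))
clip_mark 0.46 ([219, 127, 11, 20, 187], [223.7, 136.7], ((224.0, 136.5), (19.0, 10.0), 90.0))
pad_box 0.96 ([190, 132, 291, 159, 37658], [329.1, 211.4], ((330.00927734375, 212.48809814453125), (291.2102966308594, 141.8302459716797), 4.325060844421387))
pad_box 0.69 ([322, 155, 143, 126, 15405], [390.5, 217.1], ((392.6931457519531, 217.8953857421875), (135.49301147460938, 119.66819763183594), 4.127592086791992))
[[ 0.4967 -0.2745  0.0465]
 [ 0.4892 -0.394   0.0465]
 [ 0.6314 -0.2834  0.0465]
 [ 0.6205 -0.4052  0.0465]]
[[ 0.3643 -0.2542  0.055 ]
 [ 0.6405 -0.2752  0.055 ]
 [ 0.6412 -0.2838  0.055 ]
 [ 0.3538 -0.3861  0.055 ]
 [ 0.3532 -0.3936  0.055 ]
 [ 0.6368 -0.4045  0.055 ]
 [ 0.6375 -0.4123  0.055 ]]
-0.07586560032182836
-0.06498445905024165
0.2835986134004466
[[ 0.39825626 -0.25033804  0.069     ]]
```

View pics/clip.png

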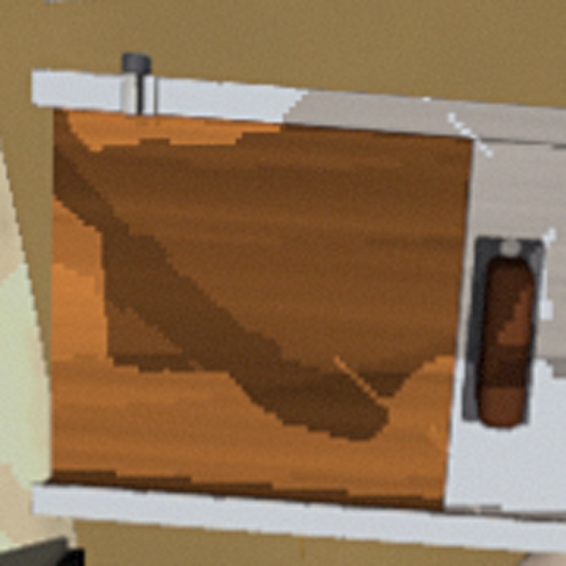

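```bash
cat >> h.py <<'E'
def delta(x,y,z,yaw):
    "tool-frame shift (cm) and z turn from here to a tool-down pose with given yaw"
    s=robot.observe(); R=Ro.from_euler('xyz',s['tool_rot']); d=R.inv().apply(np.array([x,y,z])-s['tool_pos'])*100
    T=Ro.from_euler('xyz',[np.pi,0,yaw]); rv=(R.inv()*T).as_rotvec()
    return d.round(2).tolist(), rv.round(3).tolist()
E
python3 - <<'E'
from h import *
p=cam('wrist')
print(unproj(p,[[342.5,219]],.0805),unproj(p,[[223.7,137]],.069))
print(delta(.5064,-.3344,.12,np.pi/2-.071))
E
```

```text
[[ 0.506554   -0.33309697  0.0805    ]] [[ 0.39748081 -0.25877379  0.069     ]]
([-0.45, 2.14, 14.01], [0.0, 0.0, 0.071])
```

Call:
apply_moves(motion="50 -0.3 2.1 4 0 0 0; 50 0 0 5 0 0 0; 50 0 0 5 0 0 0.071; 50 0 0 4 0 0 0; 50 0 0 2.4 0 0 0; 50 0 0 0.3 0 0 0; 0 0 0 0 0 0 0; 0 0 0 0 0 0 0; 0 0 0 0 0 0 0;0 0 0 0 0 0 0", force=40)

```text
time: 4.3
tool_pos: [0.5062, -0.3332, 0.0536]
tool_rot: [3.141, 0.001, 1.5]
contact_force: [-0.4, -0.4, -0.2]
opening: 0.0103
grip_force: 0.0
```

Call:
apply_moves(motion="0 0 0 0 0 0 0; 0 0 0 0 0 0 0")

```text
time: 4.55
tool_pos: [0.506, -0.333, 0.0531]
tool_rot: [3.141, 0.0, 1.5]
contact_force: [-0.0, -0.5, 0.9]
opening: 0.0004
grip_force: 0.0
```

```bash
python3 - <<'E'
from h import *
p=cam('wrist'); save(p,'w2.png',(160,60,560,360),2)
E
```

```text
(no output)
```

View pics/w2.png

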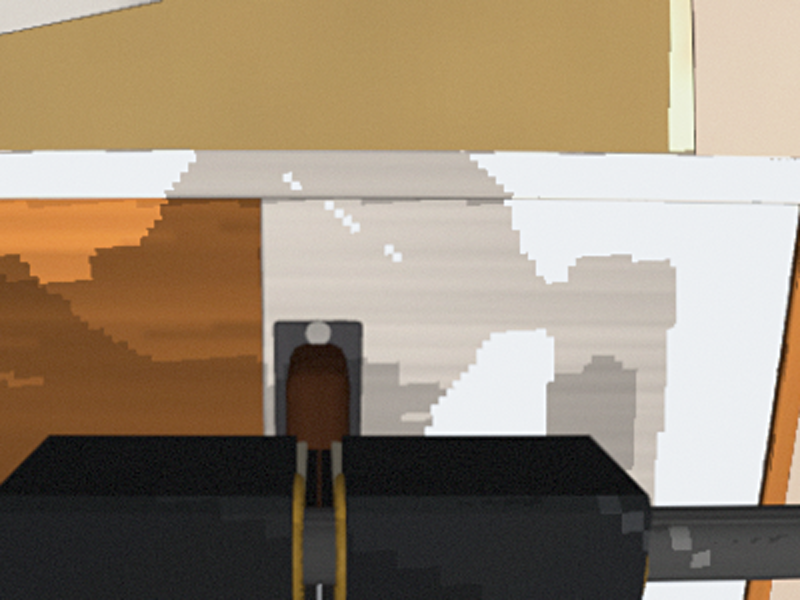

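```bash
python3 - <<'E'
from h import *
p=cam('wrist'); s=robot.observe()
print(p['hand_eye'],p['fovy'],p['k1'],p['cx'],p['cy'])
print('tcp',proj(p,s['tool_pos']), 'handle', proj(p,[[.5065+.0018,-.333+.025,.0805],[.5065-.0018,-.333-.025,.0805],[.5065,-.308,.0465]]))
print(unproj(p,[[291,160],[291,360/2+60]],.0465), unproj(p,[[319,234]],.0805),s['opening'])
q=cam('scene'); save(q,'s2.png',(380,260,540,460),3); print(proj(q,s['tool_pos']))
E
```

```text
[[-2.72805672e-04 -9.69575389e-01 -2.44792751e-01  6.55149104e-02]
 [ 9.99999566e-01 -4.82635104e-04  7.97186861e-04 -4.63048102e-04]
 [-8.91078336e-04 -2.44792428e-01  9.69575099e-01 -1.95081622e-01]
 [ 0.00000000e+00  0.00000000e+00  0.00000000e+00  1.00000000e+00]] 60.642295270076254 -0.06279136119224107 319.1664688032035 246.02179376662656
tcp [[319.82534128 277.50480372]] handle [[321.14897263 241.63069005]
 [320.94923537 349.49547426]
 [317.17873832 225.96197664]]
[[ 0.49624614 -0.27471708  0.0465    ]
 [ 0.49278998 -0.31425726  0.0465    ]] [[ 0.50763365 -0.30466103  0.0805    ]] 0.0004960177347250568
[[447.73342225 359.56386776]]
```

View pics/s2.png

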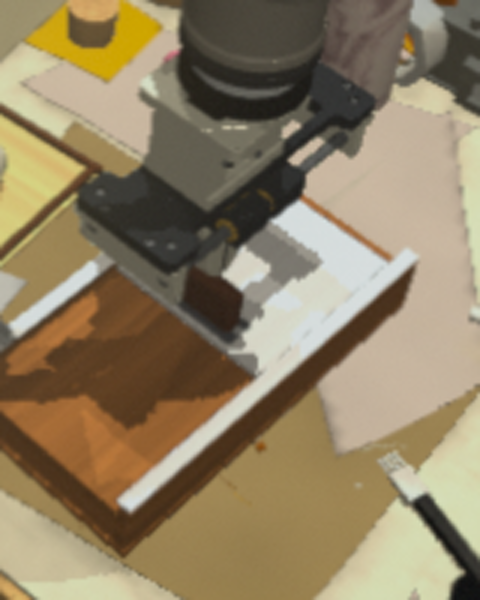

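Call:
apply_moves(motion="0 0 -0.4 0 0 0 0; 0 0 -0.4 0 0 0 0; 0 0 0 0 0 0 0")

```text
time: 5.08
tool_pos: [0.4977, -0.3324, 0.0531]
tool_rot: [-3.142, -0.0, 1.499]
contact_force: [0.8, -0.3, -0.1]
opening: 0.0002
grip_force: 0.0
```

```bash
python3 - <<'E'
from h import *
p=cam('wrist'); s=robot.observe()
for r in robot.trace('gate',p)[:1]:
    m=r['pixels']; print([np.where(m[v])[0][:1] for v in (170,200,220)])
print(s)
save(p,'w3.png',(160,60,560,360),2)
E
```

```text
[array([308]), array([308]), array([308])]
{'time': 5.125, 'qpos': array([-7.16773426e-01,  6.07052469e-01,  1.48958427e+00,  4.54134042e-05,
        1.04481720e+00, -6.45558312e-01]), 'qvel': array([ 0.00491497,  0.00258803, -0.00729516,  0.00188348,  0.00097137,
       -0.00048611]), 'joint_efforts': array([-6.48549339e-02, -5.30274010e+01, -2.11230469e+01,  2.60455190e-02,
        9.26303538e-02, -9.48014727e-03]), 'tool_pos': array([ 0.49787421, -0.33248109,  0.05312336]), 'tool_rot': array([3.14145822e+00, 5.20828603e-05, 1.49955841e+00]), 'contact_force': array([-0.74697894,  0.15291086,  0.78300288]), 'torque': array([-0.02916948,  0.01563973,  0.02749005]), 'grip_force': 0.0, 'opening': 0.0002605771673989904}
```

View pics/w3.png

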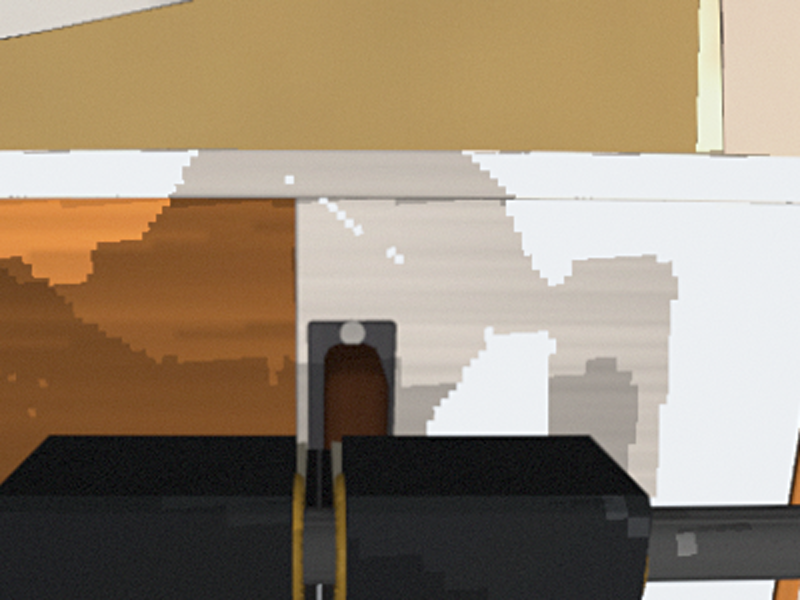

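```bash
python3 - <<'E'
from h import *
q=cam('scene'); s=robot.observe()
a=np.array([np.cos(-.071),np.sin(-.071),0]); b=np.array([-a[1],a[0],0])
c=np.array([.5065,-.333,0])
pts=[c+i*.007*a+j*.025*b+[0,0,z] for z in(.0465,.0805) for i in(-1,1) for j in(-1,1)]
P=proj(q,pts); print(P.round(1))
w=np.linalg.norm
sh=[[.4967,-.2745,.0465],[.4892,-.394,.0465],[.6314,-.2834,.0465],[.6205,-.4052,.0465]]
rl=[[.3643,-.2542,.055],[.3532,-.3936,.055],[.6405,-.2752,.055],[.6375,-.4123,.055]]
i0=cv2.imread('pics/scene0.png'); i1=q['img'][:,:,::-1].copy()
o=[]
for im in (i0.copy(),i1):
    for x in pts: pass
    z=cv2.resize(im[290:450,360:530],None,fx=4,fy=4,interpolation=cv2.INTER_CUBIC)
    k=lambda X:[tuple(int(v) for v in (r-[360,290])*4) for r in proj(q,X)]
    for r in k(pts): cv2.circle(z,r,2,(0,255,0),-1)
    for r in k(sh): cv2.circle(z,r,3,(255,0,255),-1)
    for r in k(rl): cv2.circle(z,r,3,(255,255,0),-1)
    if im is i1: cv2.circle(z,k([s['tool_pos']])[0],4,(0,0,255),-1)
    o.append(z[:, :400*2])
cv2.imwrite('pics/cmp.png',cv2.resize(np.hstack(o),(800,376)))
E
```

```text
[[455.3 371.3]
 [435.2 355.9]
 [460.  367.3]
 [439.9 352.1]
 [457.5 360.1]
 [437.  344.6]
 [462.4 356. ]
 [441.8 340.8]]
```

View pics/cmp.png

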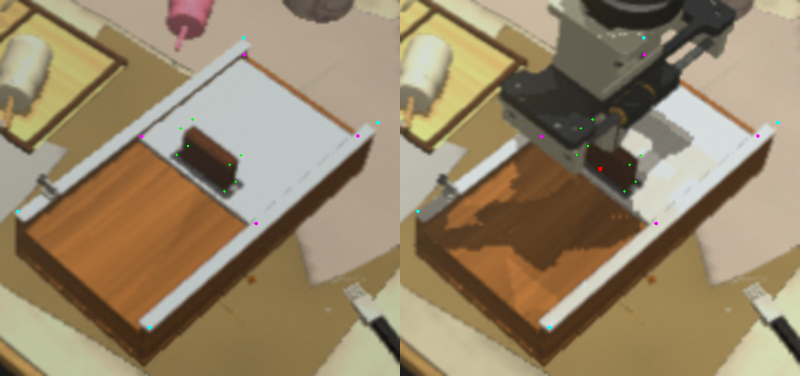

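Call:
apply_moves(motion="0 0 -2 -1 0 0 0; 0 0 -2 1 0 0 0; 0 0 0 0.5 0 0 0; 0 0 0 0.4 0 0 0; 0 0 0 0.3 0 0 0;0 0 0 0 0 0 0")

```text
time: 5.98
tool_pos: [0.4585, -0.3295, 0.0407]
tool_rot: [-3.141, -0.0, 1.5]
contact_force: [0.2, -0.3, -0.2]
opening: 0.0004
grip_force: 0.0
```

```bash
python3 - <<'E'
from h import *
p=cam('side'); s=robot.observe(); print(proj(p,s['tool_pos']))
q=cam('scene'); print(proj(q,s['tool_pos']))
z=lambda p,X:cv2.resize(p['img'][:,:,::-1][X[1]-40:X[1]+40,X[0]-40:X[0]+40],None,fx=5,fy=5,interpolation=cv2.INTER_CUBIC)
o=[]
for c in (p,q):
    X=proj(c,s['tool_pos'])[0].round().astype(int); i=z(c,X); cv2.circle(i,(200,200),3,(0,0,255),-1); o.append(i)
cv2.imwrite('pics/cmp2.png',np.hstack(o))
E
```

```text
[[355.84986903 202.95774151]]
[[430.50323748 377.16889292]]
```

View pics/cmp2.png

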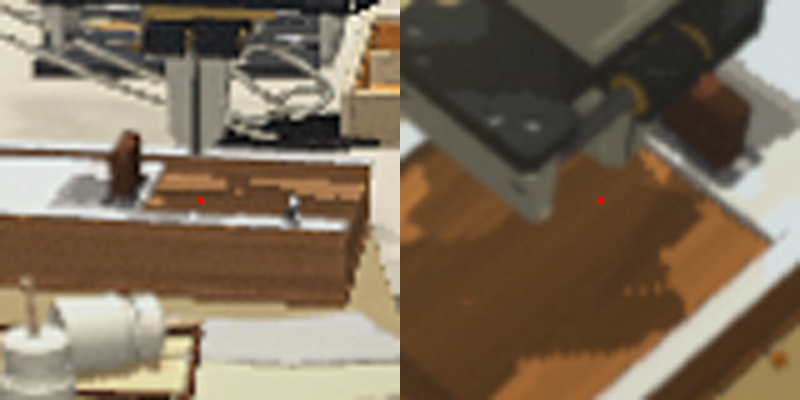

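Call:
apply_moves(motion="0 0 0 0.3 0 0 0; 0 0 0 0.3 0 0 0; 0 0 0 0.3 0 0 0")

```text
time: 6.45
tool_pos: [0.4581, -0.3296, 0.0318]
tool_rot: [3.142, -0.0, 1.5]
contact_force: [0.3, -0.2, 0.7]
opening: 0.0002
grip_force: 0.0
```

Call:
apply_moves(motion="0 0 0 0.4 0 0 0; 0 0 0 0.4 0 0 0; 0 0 0 0.3 0 0 0")

```text
time: 6.82
tool_pos: [0.4581, -0.3295, 0.0207]
tool_rot: [-3.141, -0.0, 1.5]
contact_force: [-0.0, 0.4, 0.4]
opening: 0.0001
grip_force: 0.0
```

Call:
apply_moves(motion="0 0 0 0.4 0 0 0; 0 0 0 0.3 0 0 0; 0 0 0 0.3 0 0 0")

```text
time: 7.2
tool_pos: [0.4582, -0.3296, 0.0109]
tool_rot: [3.141, 0.0, 1.5]
contact_force: [-0.0, 0.2, -0.4]
opening: 0.0005
grip_force: 0.0
```

Call:
apply_moves(motion="0 0 0 0.2 0 0 0; 0 0 0 0 0 0 0")

```text
time: 7.45
tool_pos: [0.4581, -0.3295, 0.0089]
tool_rot: [-3.141, -0.0, 1.5]
contact_force: [-0.4, -0.0, -0.1]
opening: 0.0004
grip_force: 0.0
```

```bash
python3 - <<'E'
from h import *
p=cam('side'); s=robot.observe(); print(s['tool_pos'],s['contact_force'],s['torque'])
q=cam('scene')
o=[]
for c in (p,q):
    X=proj(c,s['tool_pos'])[0].round().astype(int); print(X); X=X-[0,10]
    i=cv2.resize(c['img'][:,:,::-1][X[1]-40:X[1]+40,X[0]-40:X[0]+40],None,fx=5,fy=5,interpolation=cv2.INTER_CUBIC); cv2.circle(i,(200,250),3,(0,0,255),-1); o.append(i)
cv2.imwrite('pics/cmp3.png',np.hstack(o))
E
```

```text
[ 0.45813882 -0.32959218  0.00902659] [0.1093999  0.36388931 0.39819797] [ 0.03288711 -0.00774561 -0.00048345]
[356 212]
[429 387]
```

View pics/cmp3.png

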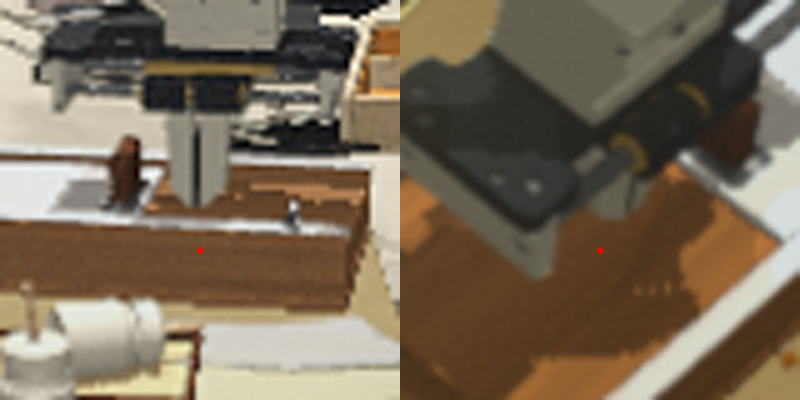

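Call:
apply_moves(motion="0 0 0 0.2 0 0 0; 0 0 0 0 0 0 0")

```text
time: 7.8
tool_pos: [0.4581, -0.3295, 0.0069]
tool_rot: [-3.142, -0.0, 1.5]
contact_force: [0.3, 0.6, 0.5]
opening: 0.0002
grip_force: 0.0
```

Call:
apply_moves(motion="0 0 0 0.2 0 0 0; 0 0 0 0 0 0 0")

```text
time: 8.05
tool_pos: [0.4581, -0.3295, 0.0049]
tool_rot: [-3.141, -0.0, 1.5]
contact_force: [0.6, 0.5, 0.3]
opening: 0.0002
grip_force: 0.0
```

```bash
python3 - <<'E'
from h import *
from scipy.optimize import least_squares
p=cam('side');q=cam('scene')
f=lambda X:np.r_[(proj(p,X)-[355.6,203.4])[0],(proj(q,X)-[432,380])[0]]
r=least_squares(f,[.458,-.33,.04]);print(r.x,r.fun)
E
```

```text
[ 0.45839196 -0.33403433  0.0370271 ] [ 0.39766786  0.25949732  0.1865325  -0.21154726]
```

Call:
apply_moves(motion="0 0 0 0.2 0 0 0; 0 0 0 0 0 0 0")

```text
time: 8.4
tool_pos: [0.4583, -0.3297, 0.0036]
tool_rot: [3.141, 0.0, 1.5]
contact_force: [-1.5, 1.6, 4.3]
opening: 0.0003
grip_force: 2.3
```

Call:
apply_moves(motion="0 0 0 0.2 0 0 0; 0 0 0 0 0 0 0")

```text
time: 8.65
tool_pos: [0.4584, -0.3298, 0.0035]
tool_rot: [3.14, 0.001, 1.5]
contact_force: [-4.7, 3.4, 20.0]
opening: 0.0003
grip_force: 10.0
```

Call:
apply_moves(motion="0 0 0 0.2 0 0 0; 0 0 0 0 0 0 0")

```text
time: 8.9
tool_pos: [0.4585, -0.3299, 0.0033]
tool_rot: [3.14, 0.002, 1.5]
contact_force: [-10.5, 7.0, 36.0]
opening: 0.0001
grip_force: 17.7
```

Probing the deck (known height 40 mm) gave first contact at a reported TCP z of 3.6 mm. The real fingertips are therefore about 36 mm above the reported TCP, and I'll correct for that from here on.

Call:
apply_moves(motion="0 0 0 -6 0 0 0; 50 0 2.4 0 0 0 0; 50 0 2.4 0 0 0 0; 50 0 0 0 0 0 0; 50 0 0 2.2 0 0 0; 50 0 0 2 0 0 0; 0 0 0 0 0 0 0; 0 0 0 0 0 0 0; 0 0 0 0 0 0 0;0 0 0 0 0 0 0", force=40)

```text
time: 10.15
tool_pos: [0.506, -0.3333, 0.0179]
tool_rot: [3.141, 0.001, 1.5]
contact_force: [-2.9, 0.5, 4.1]
opening: 0.0137
grip_force: 40.0
```

Call:
apply_moves(motion="0 0 -1.5 0 0 0 0; 0 0 -1.5 0 0 0 0; 0 0 -1.5 0 0 0 0; 0 0 -1.5 0 0 0 0; 0 0 -1.5 0 0 0 0; 0 0 -1.4 0 0 0 0; 0 0 0 0 0 0 0;0 0 0 0 0 0 0")

```text
time: 11.15
tool_pos: [0.4177, -0.3267, 0.0179]
tool_rot: [3.141, 0.0, 1.5]
contact_force: [0.8, 2.8, 6.3]
opening: 0.0141
grip_force: 40.0
```

```bash
python3 - <<'E'
from h import *
p=cam('wrist'); s=robot.observe()
m=robot.trace('gate',p)
for r in m[:2]: print(r['score'],[np.where(r['pixels'][v])[0][[0,-1]].tolist() if r['pixels'][v].any() else None for v in (140,160,180,200,220)])
for r in robot.trace('clip_mark',p)[:2]: ys,xs=np.where(r['pixels']); print(r['score'],xs.min(),xs.max(),ys.min(),ys.max())
print(s['tool_pos'],s['opening'],s['contact_force'])
save(p,'w4.png',(220,80,420,230),4)
E
```

```text
0.68 [None, None, [286, 605], [284, 602], [286, 599]]
0.8 230 261 111 164
[ 0.41773601 -0.32667635  0.01783748] 0.013592272480609655 [-0.87141669  3.4112661   6.52092747]
```

View pics/w4.png

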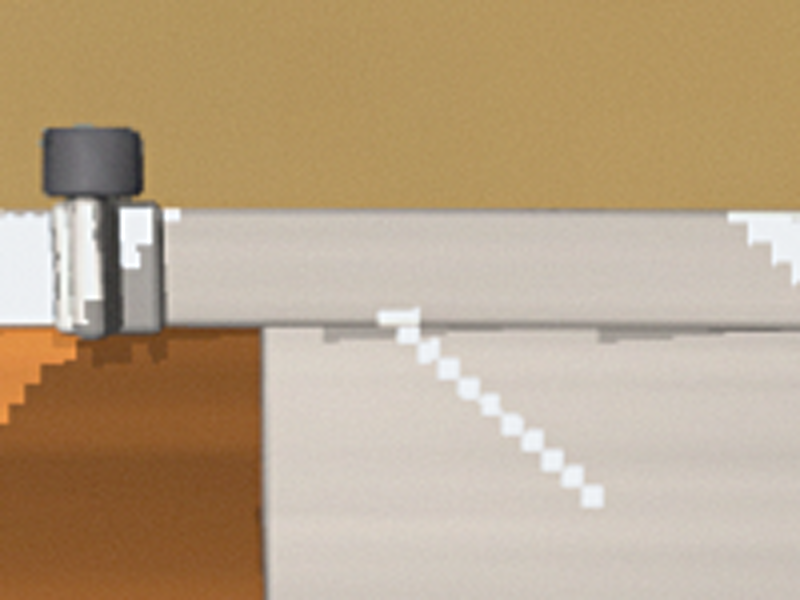

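```bash
python3 - <<'E'
from h import *
p=cam('wrist')
U=lambda uv,z:unproj(p,[uv],z)[0]
e1=U((285.5,165),.0465);e2=U((286.6,228),.0465)
print(e1,e2,np.arctan2(*(e1-e2)[:2]))
r1=U((260,161.5),.055);r2=U((420,162),.055);print('rail yaw',np.arctan2(*(r2-r1)[1::-1]))
for c in [(246.8,145.5,.069),(233,145,.069),(260.7,145,.069),(242.9,120,.069)]:
    C=U(c[:2],c[2]); 
    for y in(-.065,-.071,-.075): a=np.array([np.cos(y),np.sin(y),0]); print(c,C.round(4),y,((e1+e2)/2-C)@a)
E
```

```text
[ 0.40801575 -0.26900233  0.0465    ] [ 0.40615814 -0.29462485  0.0465    ] 0.07237234715931498
rail yaw -0.07304348700980533
(246.8, 145.5, 0.069) [ 0.3972 -0.2604  0.069 ] -0.065 0.011226705234801293
(246.8, 145.5, 0.069) [ 0.3972 -0.2604  0.069 ] -0.071 0.011350891300771057
(246.8, 145.5, 0.069) [ 0.3972 -0.2604  0.069 ] -0.075 0.011433455269637198
(233, 145, 0.069) [ 0.3925 -0.2599  0.069 ] -0.065 0.015964625025713847
(233, 145, 0.069) [ 0.3925 -0.2599  0.069 ] -0.071 0.016090076925330436
(233, 145, 0.069) [ 0.3925 -0.2599  0.069 ] -0.075 0.016173390002426537
(260.7, 145, 0.069) [ 0.402  -0.2606  0.069 ] -0.065 0.006449497524460584
(260.7, 145, 0.069) [ 0.402  -0.2606  0.069 ] -0.071 0.006574456047097221
(260.7, 145, 0.069) [ 0.402  -0.2606  0.069 ] -0.075 0.006657630517464419
(242.9, 120, 0.069) [ 0.3968 -0.2519  0.069 ] -0.065 0.012184973476239702
(242.9, 120, 0.069) [ 0.3968 -0.2519  0.069 ] -0.071 0.012359898754932269
(242.9, 120, 0.069) [ 0.3968 -0.2519  0.069 ] -0.075 0.012476268798225443
```

Call:
apply_moves(motion="0 0 -0.6 0 0 0 0; 0 0 -0.5 0 0 0 0; 0 0 0 0 0 0 0; 0 0 0 0 0 0 0; 50 0 0 0 0 0 0; 50 0 0 0 0 0 0; 50 0 0 0 0 0 0; 50 0 0 -3 0 0 0; 50 0 0 -4 0 0 0; 50 0 -0.7 -4 0 0 0; 50 0 -0.8 -3 0 0 0; 50 0 0 0 0 0 0; 50 0 0 0 0 0 0")

```text
time: 12.98
tool_pos: [0.3909, -0.3245, 0.1562]
tool_rot: [-3.141, -0.001, 1.5]
contact_force: [0.2, 0.1, -0.4]
opening: 0.0461
grip_force: 0.0
```

```bash
python3 - <<'E'
from h import *
p=cam('wrist'); s=robot.observe();print(s['tool_pos'])
save(p,'w5.png',(130,80,530,380),2)
for t in ['gate','clip_mark','pad_a_mid']:
  for r in robot.trace(t,p)[:2]: ys,xs=np.where(r['pixels']); print(t,r['score'],xs.min(),xs.max(),ys.min(),ys.max())
print([(r['centre'],r['score']) for r in robot.search_frame('pad_a_mid',p)])
E
```

```text
[ 0.39084368 -0.32432109  0.15580077]
gate 0.73 324 505 153 309
clip_mark 0.88 313 326 127 154
pad_a_mid 0.8 504 592 197 200
[([0.5808, -0.315, 0.019], 0.79)]
```

View pics/w5.png

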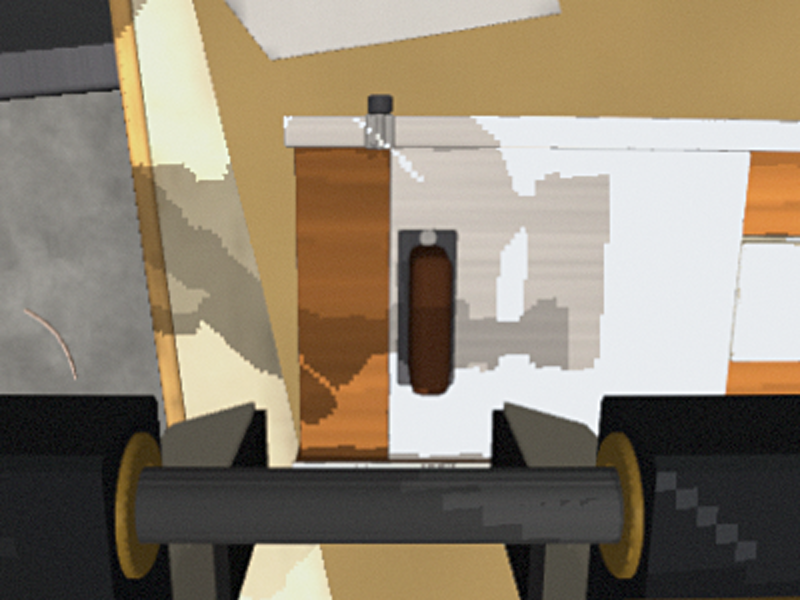

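Call:
apply_moves(motion="50 0 0.8 4 0 0 0; 50 0 0.8 4 0 0 0; 50 0 0 4 0 0 0; 50 0 0 1.9 0 0 0;  50 0 0 0 0 0 0; 0 0 0 0 0 0 0; 0 0 0 0 0 0 0; 0 0 0 0 0 0 0; 0 0 -0.2 0 0 0 0; 0 0 -0.15 0 0 0 0; 0 0 0 0 0 0 0; 0 0 0 0 0 0 0")

```text
time: 14.72
tool_pos: [0.4058, -0.3262, 0.0188]
tool_rot: [3.137, 0.002, 1.499]
contact_force: [6.9, 1.0, -0.0]
opening: 0.0139
grip_force: 40.0
```

Call:
apply_moves(motion="50 0 0 0 0 0 0; 50 0 0 0 0 0 0; 50 0 0 0 0 0 0; 100 0 0 -5 0 0 0; 100 0 4 -5 0 0 0; 100 0 4 -2 0 0 0; 100 0 4 0 0 0 0;  100 0 0 0 0 0 0; 100 0 0 0 0 0 0")

```text
time: 15.85
tool_pos: [0.5215, -0.3338, 0.1361]
tool_rot: [-3.14, -0.001, 1.5]
contact_force: [0.0, 0.2, 0.2]
opening: 0.0912
grip_force: 0.0
```

```bash
python3 - <<'E'
from h import *
p=cam('wrist'); s=robot.observe();print(s['tool_pos'])
print([(r['centre'].round(4),r['score']) for r in robot.search_frame('pad_a_mid',p)])
for t in ['gate','clip_mark','pad_a_mid']:
  for r in robot.trace(t,p)[:2]: ys,xs=np.where(r['pixels']); print(t,r['score'],xs.min(),xs.max(),ys.min(),ys.max(),len(xs))
save(p,'w6.png',(100,60,630,360),1.5)
E
```

```text
[ 0.52130351 -0.33394833  0.1363506 ]Traceback (most recent call last):
  File "<stdin>", line 3, in <module>
AttributeError: 'list' object has no attribute 'round'. Did you mean: 'count'?
```

```bash
python3 - <<'E'
from h import *
p=cam('wrist'); np.savez('w6.npz',**{k:p[k] for k in('img','Rw','tw','f','cx','cy','k1')})
def ext(m):
    n,l,st,c=cv2.connectedComponentsWithStats(m.astype(np.uint8)); k=1+st[1:,4].argmax(); q=(l==k)
    return st[k].tolist(),cv2.boxPoints(cv2.minAreaRect(np.argwhere(q)[:,::-1].astype(np.float32))),q
print([(np.round(r['centre'],4).tolist(),r['score']) for r in robot.search_frame('pad_a_mid',p)])
a=np.array([np.cos(-.072),np.sin(-.072),0])
for t,z in [('gate',.0465),('clip_mark',.069),('pad_a_mid',.028)]:
  for r in robot.trace(t,p)[:2]:
    st,b,q=ext(r['pixels']); print(t,round(r['score'],2),st); print(np.c_[b,unproj(p,b,z)].round(3)); 
    if t=='gate':
        for v in range(160,300,20):
            xs=np.where(q[v])[0]; 
            if len(xs): print(v,xs[0],xs[-1],unproj(p,[[xs[0],v]],.0465)[0]@a)
E
```

```text
[([0.5767, -0.3162, 0.0182], 0.55)]
gate 0.89 [127, 154, 199, 160, 28267]
[[ 1.25911e+02  3.11794e+02  3.70000e-01 -3.81000e-01  4.60000e-02]
 [ 1.27719e+02  1.52770e+02  3.94000e-01 -2.65000e-01  4.60000e-02]
 [ 3.25079e+02  1.55012e+02  5.29000e-01 -2.77000e-01  4.60000e-02]
 [ 3.23272e+02  3.14037e+02  5.20000e-01 -3.93000e-01  4.60000e-02]]
160 134 325 0.41565145841320017
180 134 324 0.41427026596373895
200 136 324 0.41426794115721227
220 127 323 0.40614201886328133
240 129 323 0.4059621638170286
260 132 323 0.40648677490027124
280 134 323 0.40621569834031696
clip_mark 0.92 [109, 128, 21, 28, 445]
[[ 1.07405e+02  1.28556e+02  3.94000e-01 -2.49000e-01  6.90000e-02]
 [ 1.24546e+02  1.24883e+02  4.05000e-01 -2.48000e-01  6.90000e-02]
 [ 1.30868e+02  1.54385e+02  4.06000e-01 -2.66000e-01  6.90000e-02]
 [ 1.13727e+02  1.58059e+02  3.94000e-01 -2.68000e-01  6.90000e-02]]
pad_a_mid 0.86 [360, 200, 32, 3, 75]
[[ 3.60e+02  2.02e+02  5.53e-01 -3.14e-01  2.80e-02]
 [ 3.60e+02  2.00e+02  5.53e-01 -3.12e-01  2.80e-02]
 [ 3.91e+02  2.00e+02  5.76e-01 -3.14e-01  2.80e-02]
 [ 3.91e+02  2.02e+02  5.76e-01 -3.15e-01  2.80e-02]]
```

```bash
python3 - <<'E'
from h import *
d=np.load('w6.npz'); p={k:d[k] for k in d}
h=cv2.cvtColor(p['img'],cv2.COLOR_RGB2HSV)
print(h[230,310:520:6].tolist())
m=((h[...,1]<60)&(h[...,2]>110)).astype(np.uint8); m[:, :329]=0; m[:150]=0;m[320:]=0
n,l,st,c=cv2.connectedComponentsWithStats(cv2.erode(m,np.ones((2,2))))
for k in range(1,n):
    if st[k,4]>300:
        b=cv2.boxPoints(cv2.minAreaRect(np.argwhere(l==k)[:,::-1].astype(np.float32))); print(st[k]); print(np.c_[b,unproj(p,b,.028)].round(3))
i=cv2.resize(p['img'][130:330,300:560,::-1],None,fx=3,fy=3,interpolation=cv2.INTER_CUBIC); cv2.imwrite('pics/pad.png',i)
E
```

```text
[[18, 22, 174], [19, 23, 174], [18, 22, 171], [13, 171, 125], [14, 177, 115], [22, 51, 176], [19, 48, 181], [114, 11, 223], [102, 12, 219], [104, 13, 220], [33, 12, 195], [20, 48, 163], [20, 51, 144], [20, 52, 146], [21, 50, 178], [21, 52, 141], [21, 53, 164], [20, 52, 177], [21, 50, 174], [20, 54, 176], [20, 52, 176], [105, 9, 221], [105, 12, 220], [99, 12, 219], [13, 140, 93], [16, 177, 49], [14, 210, 45], [14, 177, 173], [14, 49, 194], [15, 49, 191], [14, 50, 192], [13, 51, 195], [14, 53, 193], [14, 53, 194], [14, 49, 198]]
[  330   151   310   162 21664]
[[ 3.30e+02  1.51e+02  5.33e-01 -2.75e-01  2.80e-02]
 [ 6.39e+02  1.51e+02  7.66e-01 -2.89e-01  2.80e-02]
 [ 6.39e+02  3.12e+02  7.82e-01 -4.21e-01  2.80e-02]
 [ 3.30e+02  3.12e+02  5.25e-01 -4.00e-01  2.80e-02]]
[ 339  201  116   67 7310]
[[ 3.39e+02  2.01e+02  5.37e-01 -3.12e-01  2.80e-02]
 [ 4.54e+02  2.01e+02  6.23e-01 -3.18e-01  2.80e-02]
 [ 4.54e+02  2.67e+02  6.24e-01 -3.69e-01  2.80e-02]
 [ 3.39e+02  2.67e+02  5.34e-01 -3.63e-01  2.80e-02]]
```

View pics/pad.png

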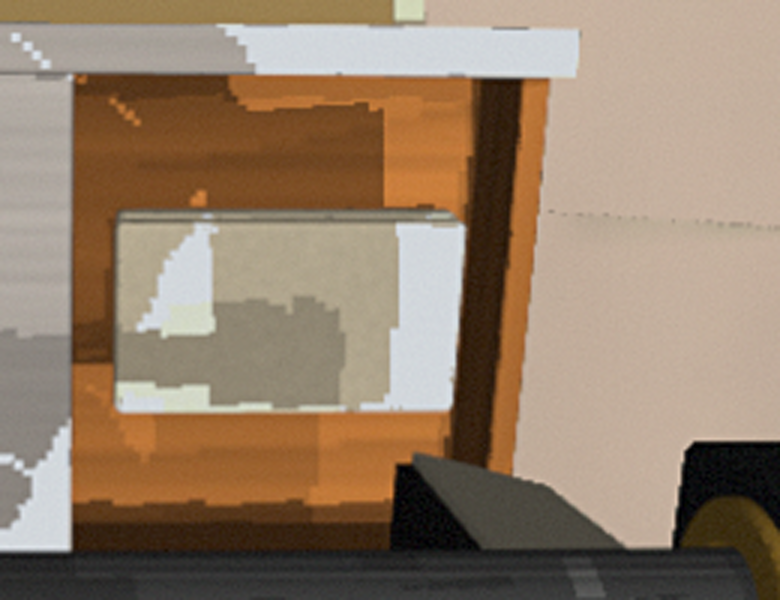

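The pad pile is clear: its top face runs about (339,203)–(454,267) in the full picture, centred near (0.579, −0.340), and it's aligned with the box. By two measures the shutter edge is within 1 mm of the clip. Next I'll turn the tool 90° and grip both pads together.

Call:
apply_moves(motion="72 0 0 0 0 0 0.1745; 72 0 0 0 0 0 0.1745; 72 0 0 0 0 0 0.1745; 72 0 0 0 0 0 0.1745; 72 0 0 0 0 0 0.1745; 72 0 0 0 0 0 0.1745; 72 0 0 0 0 0 0.1745; 72 0 0 0 0 0 0.1745; 72 0 0 0 0 0 0.1745; 72 0 0 0 0 0 0; 72 0 0 0 0 0 0")

```text
time: 17.58
tool_pos: [0.5224, -0.3342, 0.1369]
tool_rot: [3.142, -0.0, -0.067]
contact_force: [-0.5, 1.0, 0.6]
opening: 0.066
grip_force: 0.0
```

```bash
python3 - <<'E'
from h import *
print(delta(.554,-.338,.06,-.071))
p=cam('wrist'); h=cv2.cvtColor(p['img'],cv2.COLOR_RGB2HSV)
# predicted pad outline check in this view: sample inside/outside
a=np.array([np.cos(-.071),np.sin(-.071),0]); b=np.array([-a[1],a[0],0]); c=np.array([.579,-.340,.028])
for dy in np.arange(-.036,.037,.004):
    X=c+b*dy; u=proj(p,X)[0].round().astype(int); print(round(dy,3),u, h[u[1],u[0]].tolist() if 0<=u[1]<480 and 0<=u[0]<640 else None)
for dx in np.arange(-.052,.053,.008):
    X=c+a*dx; u=proj(p,X)[0].round().astype(int); print(round(dx,3),u, h[u[1],u[0]].tolist() if 0<=u[1]<480 and 0<=u[0]<640 else None)
E
```

```text
([3.17, 0.17, 7.69], [0.0, -0.0, 0.004])
-0.036 [372 155] [14, 172, 206]
-0.032 [366 155] [14, 179, 197]
-0.028 [361 155] [14, 180, 193]
-0.024 [355 155] [105, 7, 228]
-0.02 [350 155] [109, 9, 229]
-0.016 [344 155] [113, 9, 228]
-0.012 [339 155] [99, 8, 228]
-0.008 [333 155] [107, 8, 227]
-0.004 [328 155] [107, 8, 227]
-0.0 [322 155] [103, 8, 228]
0.004 [316 155] [103, 8, 228]
0.008 [311 155] [107, 8, 228]
0.012 [305 155] [105, 9, 227]
0.016 [300 155] [105, 7, 226]
0.02 [294 155] [103, 8, 228]
0.024 [289 155] [13, 160, 186]
0.028 [283 155] [14, 176, 216]
0.032 [278 155] [14, 176, 209]
0.036 [272 155] [14, 182, 192]
-0.052 [322 225] [14, 173, 106]
-0.044 [322 215] [12, 154, 101]
-0.036 [322 204] [20, 50, 184]
-0.028 [322 193] [105, 7, 228]
-0.02 [322 182] [103, 8, 227]
-0.012 [322 171] [103, 8, 228]
-0.004 [322 160] [103, 8, 227]
0.004 [322 149] [107, 8, 227]
0.012 [322 138] [105, 9, 227]
0.02 [322 126] [103, 8, 227]
0.028 [322 115] [105, 7, 228]
0.036 [322 103] [105, 9, 228]
0.044 [322  91] [12, 160, 193]
0.052 [322  79] [14, 182, 143]
```

Call:
apply_moves(motion="72 1.6 0.2 2.7 0 0 0; 72 1.6 0.1 5 0 0 0; 72 0 0 4 0 0 0; 72 0 0 2.6 0 0 0; 72 0 0 1.2 0 0 0; 72 0 0 0.5 0 0 0; 72 0 0 0 0 0 0")

```text
time: 18.5
tool_pos: [0.5547, -0.3398, -0.0223]
tool_rot: [3.141, -0.001, -0.07]
contact_force: [0.6, 0.1, -1.0]
opening: 0.0665
grip_force: 0.0
```

Call:
apply_moves(motion="20 0 0 0 0 0 0; 20 0 0 0 0 0 0; 20 0 0 0 0 0 0; 20 0 0 0 0 0 0", force=45)

```text
time: 19.0
tool_pos: [0.5547, -0.3397, -0.0223]
tool_rot: [3.141, -0.001, -0.071]
contact_force: [-1.7, 1.4, 5.9]
opening: 0.0494
grip_force: 45.0
```

Call:
apply_moves(motion="20 0 0 -1 0 0 0; 20 0 0 -3 0 0 0; 20 0 0 -5 0 0 0; 20 0 0 -5 0 0 0; 20 0 0 0 0 0 0; 20 0 0 0 0 0 0")

```text
time: 19.75
tool_pos: [0.5536, -0.339, 0.1161]
tool_rot: [-3.141, 0.001, -0.071]
contact_force: [-0.1, 1.1, -1.6]
opening: 0.0493
grip_force: 45.0
```

```bash
python3 - <<'E'
from h import *
s=robot.observe(); print(s['tool_pos'],s['contact_force'],s['opening'],s['torque'])
for n in ('scene','side'):
    p=cam(n)
    for t in ['stand','hold_arm','pad_a_mid']:
        for r in robot.search_frame(t,p)[:2]: print(n,t,np.round(r['centre'],3).tolist(),round(r['score'],2))
        for r in robot.trace(t,p)[:1]: 
            q=r['pixels'];b=cv2.boxPoints(cv2.minAreaRect(np.argwhere(q)[:,::-1].astype(np.float32))); print(q.sum(), np.c_[b,unproj(p,b,.01)].round(3).tolist())
E
```

```text
[ 0.55364433 -0.33895997  0.11614836] [-0.13027225  1.07119869 -1.61349899] 0.04933321874463848 [0.01981236 0.17967572 0.00163683]
scene stand [0.505, 0.309, 0.009] 0.57
2333 [[194.053, 234.512, 0.42, 0.376, 0.01], [259.212, 193.047, 0.647, 0.389, 0.01], [279.018, 224.171, 0.594, 0.25, 0.01], [213.859, 265.635, 0.384, 0.247, 0.01]]
scene hold_arm [0.509, 0.313, 0.036] 0.75
61 [[372.5, 367.5, 0.419, -0.22, 0.01], [377.0, 363.0, 0.433, -0.219, 0.01], [385.0, 371.0, 0.429, -0.244, 0.01], [380.5, 375.5, 0.415, -0.244, 0.01]]
scene pad_a_mid [0.536, -0.339, 0.157] 0.42
6173 [[238.106, 265.811, 0.423, 0.205, 0.01], [270.234, 218.136, 0.595, 0.285, 0.01], [414.693, 315.488, 0.585, -0.194, 0.01], [382.564, 363.163, 0.44, -0.228, 0.01]]
side stand [0.507, 0.337, 0.012] 0.74
2685 [[296.0, 191.0, 0.691, -0.537, 0.01], [389.0, 191.0, 0.36, -0.56, 0.01], [389.0, 224.0, 0.351, -0.233, 0.01], [296.0, 224.0, 0.63, -0.21, 0.01]]
side hold_arm [0.511, 0.33, 0.036] 0.74
604 [[269.276, 304.98, 0.598, 0.287, 0.01], [276.707, 283.514, 0.604, 0.184, 0.01], [331.867, 302.608, 0.462, 0.262, 0.01], [324.436, 324.074, 0.466, 0.354, 0.01]]
side pad_a_mid [0.585, -0.316, 0.149] 0.45
40 [[310.0, 172.0, 0.681, -0.789, 0.01], [310.0, 168.0, 0.691, -0.85, 0.01], [320.0, 168.0, 0.65, -0.852, 0.01], [320.0, 172.0, 0.641, -0.792, 0.01]]
```

Call:
apply_moves(motion="20 -4 0 0 0 0 0; 20 -4.5 0 0 0 0 0; 20 -4.5 -1 0 0 0 0; 20 -4 -3 0 0 0 0; 20 -0.4 -4.5 0 0 0 0; 20 -0.4 -5 0 0 0 0; 20 -0.4 -5 0 0 0 0; 20 -0.4 -5 0 0 0 0; 20 -0.4 -5 0 0 0 0; 20 -0.4 -5 0 0 0 0; 20 -0.4 -5 0 0 0 0; 20 -0.4 -5 0 0 0 0; 20 -0.4 -5 0 0 0 0; 20 -0.4 -5 0 0 0 0; 20 -0.4 -5 0 0 0 0; 20 -0.4 -4 0 0 0 0; 20 0 -2 0 0 0 0; 20 0 0 0 0 0 0; 20 0 0 0 0 0 0")

```text
time: 22.82
tool_pos: [0.3823, 0.3182, 0.1168]
tool_rot: [3.141, 0.0, -0.071]
contact_force: [-1.1, 0.1, -1.3]
opening: 0.0498
grip_force: 45.0
```

```bash
python3 - <<'E'
from h import *
s=robot.observe(); print(s['tool_pos'],s['tool_rot'],s['opening'])
p=cam('wrist'); np.savez('w7.npz',**{k:p[k] for k in('img','Rw','tw','f','cx','cy','k1')})
save(p,'w7.png',(60,0,580,390),1.5)
for t in ['stand','hold_arm','hold_foot']:
    for r in robot.search_frame(t,p)[:2]: print(t,np.round(r['centre'],3).tolist(),round(r['score'],2))
    for r in robot.trace(t,p)[:1]: 
        q=r['pixels'];b=cv2.boxPoints(cv2.minAreaRect(np.argwhere(q)[:,::-1].astype(np.float32))); print(q.sum(), np.c_[b,unproj(p,b,.01)].round(3).tolist())
E
```

```text
[0.3823405  0.31822913 0.11675188] [ 3.14080055e+00  2.87438895e-04 -7.13542120e-02] 0.049819591616404
stand [0.5, 0.322, 0.009] 0.76
24035 [[211.213, 0.041, 0.548, 0.38, 0.01], [387.514, -9.238, 0.544, 0.261, 0.01], [397.42, 178.978, 0.418, 0.258, 0.01], [221.119, 188.257, 0.42, 0.388, 0.01]]
hold_arm [0.495, 0.321, 0.032] 0.88
5897 [[272.911, 0.568, 0.544, 0.338, 0.01], [323.899, -2.619, 0.543, 0.304, 0.01], [332.113, 128.805, 0.456, 0.304, 0.01], [281.125, 131.992, 0.457, 0.34, 0.01]]
hold_foot [0.498, 0.322, 0.041] 0.82
hold_foot [0.48, 0.172, 0.005] 0.52
6034 [[273.049, 0.492, 0.544, 0.338, 0.01], [325.112, -2.369, 0.543, 0.303, 0.01], [332.385, 130.001, 0.456, 0.304, 0.01], [280.322, 132.861, 0.456, 0.341, 0.01]]
```

View pics/w7.png

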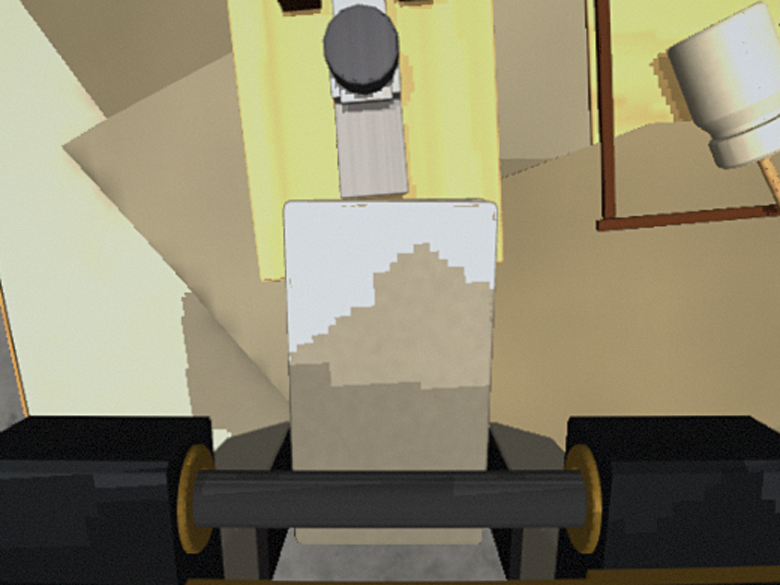

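```bash
python3 - <<'E'
from h import *
d=np.load('w7.npz'); p={k:d[k] for k in d}
U=lambda L,z:unproj(p,[[60+a/1.5,b/1.5] for a,b in L],z)
c=U([(262,280),(500,262)],.01); e=U([(230,3),(495,3)],.01); r=U([(340,196),(408,193)],.032); w=U([(362,48)],.057)
print(c,e,r,w)
print('yaw L,R,near',[np.arctan2(*(e[i]-c[i])[1::-1]) for i in(0,1)], np.arctan2(*(c[0]-c[1])[1::-1])-np.pi/2, 'ramp',np.arctan2(*(r[0]-r[1])[1::-1])-np.pi/2,np.linalg.norm(c[0]-c[1]))
pd=U([(285,202),(497,202)],.168-.0);print('pad front',pd,np.linalg.norm(pd[0]-pd[1]))
for z in(.15,.16,.165):
    q=U([(285,202),(497,202)],z);print(z,q.mean(0),np.linalg.norm(q[0]-q[1]))
yaw=np.mean([np.arctan2(*(e[i]-c[i])[1::-1]) for i in(0,1)]+[np.arctan2(*(c[0]-c[1])[1::-1])-np.pi/2]); print('yaw',yaw)
a=np.array([np.cos(yaw),np.sin(yaw),0]);b=np.array([-a[1],a[0],0])
o1=c.mean(0)+.09*a; mid=(c.mean(0)+e.mean(0))/2; o2=r.mean(0)+.054*a
print('origin',o1,o2,'seat',o1-.014*a, 'lat of ramp',(r.mean(0)-o1)@b)
E
```

```text
[[0.42069282 0.37770927 0.01      ]
 [0.42105367 0.26121442 0.01      ]] [[0.54618974 0.37820367 0.01      ]
 [0.53729495 0.25920892 0.01      ]] [[0.45676581 0.33442138 0.032     ]
 [0.45588016 0.30449971 0.032     ]] [[0.51052438 0.31936427 0.057     ]]
yaw L,R,near [np.float64(0.003939499702555675), np.float64(-0.017251228250896245)] 0.003097514945190394 ramp -0.029590346631837683 0.11649540581244068
pad front [[0.45174176 0.33699897 0.168     ]
 [0.44830574 0.28901481 0.168     ]] 0.04810702963073704
0.15 [0.45037813 0.3129004  0.15      ] 0.05412816090289655
0.16 [0.45018125 0.31295956 0.16      ] 0.05078308797391904
0.165 [0.45008281 0.31298914 0.165     ] 0.04911055150943026
yaw -0.003404737867716725
origin [0.51087272 0.31915542 0.01      ] [0.51032267 0.31927669 0.032     ] seat [0.49687281 0.31920309 0.01      ] lat of ramp 0.00011939841594572227
```

Wrist view: the pile is gripped squarely. The stand lies ahead, its near edge between (235,187) and (393,175) in the full picture, and the ramp mouth is at about (309,130). I get the stand origin at (0.511, 0.319) with yaw about −0.01. Next I'll line up, lower and slide in.

Call:
apply_moves(motion="20 -0.2 -0.2 3 0 0 -0.061; 20 0 0 4 0 0 0; 20 0 0 3.5 0 0 0; 20 0 0 2 0 0 0; 20 0 0 1.2 0 0 0; 20 0 0 0 0 0 0; 20 0 0 0 0 0 0")

```text
time: 24.05
tool_pos: [0.3811, 0.3218, -0.0194]
tool_rot: [-3.141, -0.001, -0.01]
contact_force: [-0.0, -1.0, -1.1]
opening: 0.0492
grip_force: 45.0
```

Call:
apply_moves(motion="20 0.5 0.15 0.1 0 0 0; 20 1 0 0 0 0 0; 20 1 0 0 0 0 0; 20 1 0 0 0 0 0; 20 1 0 0 0 0 0; 20 0.5 0 0 0 0 0; 20 0 0 0 0 0 0")

```text
time: 24.92
tool_pos: [0.4318, 0.3196, -0.0211]
tool_rot: [-3.141, -0.002, -0.01]
contact_force: [0.9, -0.9, -3.9]
opening: 0.0494
grip_force: 45.0
```

Call:
apply_moves(motion="20 0.7 0 0 0 0 0; 20 0.7 0 0 0 0 0; 20 0.6 0 0 0 0 0; 20 0 0 0 0 0 0")

```text
time: 25.42
tool_pos: [0.4519, 0.3195, -0.021]
tool_rot: [-3.141, -0.002, -0.01]
contact_force: [2.2, -0.5, -3.0]
opening: 0.0493
grip_force: 45.0
```

```bash
python3 - <<'E'
from h import *
s=robot.observe(); print(s['tool_pos'],s['contact_force'],s['opening'])
p=cam('side')
for t in ['hold_arm','pad_a_mid']:
    for r in robot.search_frame(t,p)[:2]: print(t,np.round(r['centre'],3).tolist(),round(r['score'],2))
E
```

```text
[ 0.45191717  0.31951298 -0.02095959] [ 2.24704219 -0.52458682 -3.02166082] 0.04928511436411895
hold_arm [0.522, 0.332, 0.045] 0.9
```

Call:
apply_moves(motion="20 0 0 0.1 0 0 0; 72 0 0 0 0 0 0; 72 0 0 0 0 0 0; 72 0 0 0 0 0 0; 72 -1 0 0 0 0 0; 72 -1.5 0 0 0 0 0; 72 -1.5 0 0 0 0 0; 72 -1 0 0 0 0 0; 0 0 0 0 0 0 0; 0 0 0 0 0 0 0; 0 0 0 0 0 0 0; 0 0 0 0 0 0 0;0 0 0 0 0 0 0", force=30)

```text
time: 27.2
tool_pos: [0.4006, 0.3197, -0.0222]
tool_rot: [3.142, -0.0, -0.01]
contact_force: [-0.3, 0.4, -0.4]
opening: 0.0205
grip_force: 0.0
```

```bash
python3 - <<'E'
from h import *
s=robot.observe(); print(s['tool_pos'],s['contact_force'],s['opening'])
p=cam('wrist'); np.savez('w8.npz',**{k:p[k] for k in('img','Rw','tw','f','cx','cy','k1')})
h=cv2.cvtColor(p['img'],cv2.COLOR_RGB2HSV)
# white rows along the pad's own axis
for dy in (-.018,.018):
    L=[]
    for x in np.arange(.415,.53,.004):
        u=proj(p,[x,.3195+dy,.028])[0].round().astype(int); L.append((round(float(x),3),h[u[1],u[0]].tolist() if 0<=u[1]<480 else None))
    print(dy,L)
E
```

```text
[ 0.40064208  0.31972895 -0.02222028] [-0.3385871   0.39174386 -0.35769789] 0.020518433193430084
-0.018 [(0.415, [20, 84, 167]), (0.419, [21, 89, 167]), (0.423, [20, 86, 163]), (0.427, [18, 129, 136]), (0.431, [19, 129, 168]), (0.435, [20, 50, 188]), (0.439, [20, 50, 185]), (0.443, [22, 50, 183]), (0.447, [20, 51, 185]), (0.451, [21, 49, 184]), (0.455, [107, 8, 228]), (0.459, [13, 13, 175]), (0.463, [14, 18, 159]), (0.467, [44, 16, 202]), (0.471, [38, 18, 228]), (0.475, [40, 10, 226]), (0.479, [39, 15, 222]), (0.483, [103, 8, 226]), (0.487, [105, 7, 226]), (0.491, [105, 7, 225]), (0.495, [107, 8, 224]), (0.499, [38, 13, 222]), (0.503, [36, 17, 221]), (0.507, [38, 14, 221]), (0.511, [40, 14, 220]), (0.515, None), (0.519, None), (0.523, None), (0.527, None)]
0.018 [(0.415, [20, 85, 180]), (0.419, [20, 84, 180]), (0.423, [20, 85, 176]), (0.427, [20, 124, 146]), (0.431, [19, 129, 144]), (0.435, [19, 51, 186]), (0.439, [101, 9, 228]), (0.443, [100, 7, 225]), (0.447, [107, 8, 225]), (0.451, [107, 8, 227]), (0.455, [107, 8, 227]), (0.459, [19, 15, 186]), (0.463, [19, 18, 160]), (0.467, [15, 14, 148]), (0.471, [101, 11, 188]), (0.475, [101, 9, 232]), (0.479, [100, 7, 231]), (0.483, [107, 8, 227]), (0.487, [103, 8, 226]), (0.491, [107, 8, 227]), (0.495, [105, 7, 225]), (0.499, [105, 7, 226]), (0.503, [108, 6, 224]), (0.507, [104, 12, 231]), (0.511, [105, 7, 227]), (0.515, None), (0.519, None), (0.523, None), (0.527, None)]
```

Call:
apply_moves(motion="0 0.8 0 0 0 0 0; 0 0.8 0 0 0 0 0; 0 0.7 0 0 0 0 0; 0 0.7 0 0 0 0 0; 0 0.6 0 0 0 0 0; 0 0.3 0 0 0 0 0; 0 0 0 0 0 0 0")

```text
time: 28.12
tool_pos: [0.4376, 0.3189, -0.0224]
tool_rot: [3.14, 0.004, -0.01]
contact_force: [-7.6, -0.2, 4.7]
opening: 0.0001
grip_force: 3.5
```

Call:
apply_moves(motion="0 0.2 0 0 0 0 0; 0 0 0 0 0 0 0")

```text
time: 28.38
tool_pos: [0.4393, 0.3189, -0.0224]
tool_rot: [3.14, 0.005, -0.01]
contact_force: [-7.5, 0.2, 5.2]
opening: 0.0006
grip_force: 3.9
```

Call:
apply_moves(motion="0 0.2 0 0 0 0 0; 0 0 0 0 0 0 0")

```text
time: 28.62
tool_pos: [0.4409, 0.3188, -0.0224]
tool_rot: [3.14, 0.005, -0.01]
contact_force: [-8.8, 0.3, 7.5]
opening: 0.0007
grip_force: 4.5
```

Call:
apply_moves(motion="0 0.2 0 0 0 0 0; 0 0 0 0 0 0 0")

```text
time: 28.88
tool_pos: [0.4408, 0.3188, -0.0224]
tool_rot: [3.139, 0.009, -0.01]
contact_force: [-15.2, 0.8, 12.7]
opening: 0.0006
grip_force: 7.9
```

Call:
apply_moves(motion="0 -0.8 0 0 0 0 0; 0 -1.5 0 0 0 0 0; 0 -2 0 -3 0 0 0; 0 -1 0 -5 0 0 0; 0 0 0 -5 0 0 0; 0 0 0 -2 0 0 0; 0 0 0 0 0 0 0; 0 0 0 0 0 0 0")

```text
time: 29.88
tool_pos: [0.3917, 0.3194, 0.1266]
tool_rot: [3.14, 0.002, -0.01]
contact_force: [0.5, -0.2, 0.4]
opening: 0.0006
grip_force: 0.0
```

```bash
python3 - <<'E'
from h import *
s=robot.observe(); print(s['tool_pos'])
p=cam('wrist'); h=cv2.cvtColor(p['img'],cv2.COLOR_RGB2HSV)
m=((h[...,1]<70)&(h[...,2]>120)).astype(np.uint8)
for dy in (-.02,-.01,0,.01,.02):
    xs=np.arange(.42,.54,.001); U=proj(p,[[x,.319+dy,.028] for x in xs]).round().astype(int)
    w=[m[v,u] if 0<=v<480 else -1 for u,v in U]; on=[round(float(x),3) for x,k in zip(xs,w) if k==1]; print(dy,on[:1],on[-1:],len(on))
for x in (.46,.47,.48,.49):
    ys=np.arange(.28,.36,.001); U=proj(p,[[x,y,.028] for y in ys]).round().astype(int)
    on=[round(float(y),3) for y,(u,v) in zip(ys,U) if 0<=v<480 and m[v,u]]; print(x,on[:1],on[-1:],len(on))
for r in robot.search_frame('pad_a_mid',p)[:2]: print(np.round(r['centre'],3),r['score'])
for c in('side','scene'):
    q=cam(c)
    for t in ['hold_arm','pad_a_mid','stand']:
        for r in robot.search_frame(t,q)[:2]: print(c,t,np.round(r['centre'],3).tolist(),round(r['score'],2))
E
```

```text
[0.39165094 0.31942703 0.12659147]
-0.02 [0.452] [0.539] 88
-0.01 [0.453] [0.508] 52
0 [0.453] [0.504] 48
0.01 [0.453] [0.507] 52
0.02 [0.452] [0.539] 88
0.46 [0.295] [0.344] 50
0.47 [0.295] [0.343] 49
0.48 [0.295] [0.343] 49
0.49 [0.294] [0.343] 50
side hold_arm [0.51, 0.331, 0.046] 0.82
side pad_a_mid [0.495, 0.344, 0.016] 0.6
side stand [0.514, 0.344, 0.009] 0.76
scene hold_arm [0.683, 0.006, 0.044] 0.63
scene stand [0.508, 0.302, 0.012] 0.61
```

The pile measures x 0.4525–0.5405 with its centre at y 0.319. That matches the seat, and the arm is raised. Next are the jars, starting with a wrist look over the lane.

Call:
apply_moves(motion="0 0 0 -4 0 0 0; 0 0 0 -4 0 0 0; 0 1 4 -1 0 0 0; 30 1 4.7 0 0 0 0; 30 1 4.7 0 0 0 0; 30 1 4.7 0 0 0 0; 30 1 4.7 0 0 0 0; 30 1 4.7 0 0 0 0; 30 0.5 4.5 0 0 0 0; 30 0 2 0 0 0 0; 30 0 0 0 0 0 0; 30 0 0 0 0 0 0")

```text
time: 31.88
tool_pos: [0.4541, -0.0201, 0.2179]
tool_rot: [-3.141, -0.0, -0.01]
contact_force: [0.1, 0.5, 0.4]
opening: 0.0275
grip_force: 0.0
```

```bash
cat >> h.py <<'E'
def jars(p,pr=True):
    "masks of jars -> axis line at z .027: (body centre px, PCA) printed"
    out=[]
    for r in robot.trace('jar_a_mid',p):
        q=r['pixels'].astype(np.uint8)
        n,l,st,c=cv2.connectedComponentsWithStats(q); 
        if n<2: continue
        k=1+st[1:,4].argmax(); m=(l==k); 
        px=np.argwhere(m)[:,::-1].astype(float); W=unproj(p,px,.027)[:,:2]
        mu=W.mean(0); w,v=np.linalg.eigh(np.cov(W.T)); d=v[:,1]; t=(W-mu)@d
        hsv=cv2.cvtColor(p['img'],cv2.COLOR_RGB2HSV)[m].mean(0)
        # orient: thin end = handle
        s=np.abs((W-mu)@v[:,0]); lo=s[t<np.quantile(t,.08)].mean(); hi=s[t>np.quantile(t,.92)].mean()
        if lo<hi: d=-d;t=-t
        out.append((r['score'],mu,d,t.min(),t.max(),px.mean(0),m))
        if pr: print(round(r['score'],2),'px',px.mean(0).round(),st[k,4],'hsv',hsv.round(),'mu',mu.round(4),'ang',round(float(np.degrees(np.arctan2(d[1],d[0]))),1),'t',t.min().round(3),t.max().round(3),'ends',(mu+d*t.min()).round(3),(mu+d*t.max()).round(3),'halfw',lo.round(4),hi.round(4))
    return out
E
python3 - <<'E'
from h import *
s=robot.observe(); print(s['tool_pos'],s['tool_rot'])
p=cam('wrist'); np.savez('w9.npz',**{k:p[k] for k in('img','Rw','tw','f','cx','cy','k1')})
for r in robot.search_frame('jar_a_mid',p): print(np.round(r['centre'],3).tolist(),round(r['score'],2))
jars(p)
for r in robot.trace('lane',p)[:1]:
    b=cv2.boxPoints(cv2.minAreaRect(np.argwhere(r['pixels'])[:,::-1].astype(np.float32))); print(np.c_[b,unproj(p,b,.011)].round(3))
E
```

```text
[ 0.45409098 -0.02008633  0.21787521] [-3.14123268e+00 -1.18830422e-04 -9.56933617e-03]
[0.492, 0.147, 0.043] 0.6
0.85 px [133. 176.] 3102 hsv [ 46.  35. 205.] mu [0.4921 0.1558] ang -152.3 t -0.034 0.062 ends [0.522 0.172] [0.437 0.127] halfw 0.0098 0.004
[[ 6.95740e+01  8.25270e+01  5.80000e-01  2.16000e-01  1.10000e-02]
 [ 5.04790e+02  6.63580e+01  5.89000e-01 -1.94000e-01  1.10000e-02]
 [ 5.10485e+02  2.19641e+02  4.44000e-01 -2.13000e-01  1.10000e-02]
 [ 7.52690e+01  2.35810e+02  4.31000e-01  2.31000e-01  1.10000e-02]]
```

```bash
cat >> h.py <<'E'
def seg(p,poly,sat=75):
    h=cv2.cvtColor(p['img'],cv2.COLOR_RGB2HSV); a=np.zeros(h.shape[:2],np.uint8)
    cv2.fillConvexPoly(a,proj(p,poly).round().astype(np.int32),1)
    m=((h[...,1]<sat)&(h[...,2]>70)).astype(np.uint8)*a; m=cv2.morphologyEx(m,cv2.MORPH_OPEN,np.ones((3,3)))
    n,l,st,c=cv2.connectedComponentsWithStats(m)
    for k in range(1,n):
        if st[k,4]<250: continue
        q=l==k; px=np.argwhere(q)[:,::-1].astype(float); W=unproj(p,px,.027)[:,:2]; mu=W.mean(0); w,v=np.linalg.eigh(np.cov(W.T)); d=v[:,1]; d=d if d[0]<0 else -d; t=(W-mu)@d; s=np.abs((W-mu)@v[:,0])
        print('box',st[k],'hsv',h[q].mean(0).round(),'mu',mu.round(4),'ang',round(float(np.degrees(np.arctan2(d[1],d[0]))),1),'ends',(mu+d*t.min()).round(3),(mu+d*t.max()).round(3),'w',[round(float(s[(t>=e)&(t<e+.008)].max()),3) if ((t>=e)&(t<e+.008)).any() else None for e in np.arange(t.min(),t.max(),.01)])
E
python3 - <<'E'
from h import *
d=np.load('w9.npz'); p={k:d[k] for k in d}
L=np.array([[.575,.213,.011],[.585,-.19,.011],[.445,-.2,.011],[.435,.215,.011]])
seg(p,L,75); print(); seg(p,L,55)
i=p['img'].copy(); h=cv2.cvtColor(i,cv2.COLOR_RGB2HSV)
for v in (120,150,180,210): print(v,[tuple(h[v,u].tolist()) for u in range(80,510,14)])
E
```

```text
box [ 311  117   46   49 1721] hsv [ 79.  19. 220.] mu [ 0.521  -0.0336] ang -170.4 ends [ 0.542 -0.03 ] [ 0.5   -0.037] w [0.016, 0.021, 0.021, 0.02, 0.01]
box [ 201  130   71   97 3316] hsv [ 38.  36. 202.] mu [0.4935 0.0563] ang -164.8 ends [0.53  0.066] [0.446 0.043] w [0.019, 0.028, 0.026, 0.024, 0.027, 0.029, 0.019, 0.024, 0.02]
box [ 419  130   61   75 2986] hsv [ 46.  29. 203.] mu [ 0.4963 -0.143 ] ang -154.1 ends [ 0.524 -0.129] [ 0.465 -0.158] w [0.022, 0.022, 0.022, 0.022, 0.02, 0.02, 0.018]
box [  97  138   68   74 2946] hsv [ 48.  29. 206.] mu [0.4942 0.1573] ang -153.3 ends [0.522 0.171] [0.465 0.142] w [0.023, 0.023, 0.023, 0.023, 0.022, 0.021, 0.02]
box [292 194  16  27 251] hsv [ 17.  20. 188.] mu [4.633e-01 3.000e-04] ang 161.0 ends [ 0.474 -0.004] [0.448 0.006] w [0.008, 0.006, 0.003]
box [267 196  23  25 347] hsv [ 17.  20. 189.] mu [0.4617 0.0163] ang -146.8 ends [0.473 0.024] [0.449 0.008] w [0.009, 0.01, 0.007]

box [ 311  118   46   47 1597] hsv [ 83.  16. 223.] mu [ 0.5211 -0.0337] ang -140.8 ends [ 0.537 -0.02 ] [ 0.505 -0.047] w [0.016, 0.021, 0.022, 0.019,
[... 1985 characters left out ...]
, 228), (31, 79, 226), (32, 81, 228), (31, 83, 227), (31, 85, 227), (32, 86, 229), (27, 102, 208), (31, 92, 227), (31, 93, 228), (21, 112, 109), (26, 42, 225), (35, 26, 227), (20, 58, 109), (31, 94, 228), (19, 121, 169)]
210 [(21, 87, 170), (10, 164, 107), (20, 86, 172), (20, 85, 176), (18, 60, 128), (18, 128, 219), (21, 87, 167), (20, 85, 168), (12, 160, 70), (21, 85, 165), (21, 85, 165), (14, 49, 208), (14, 52, 209), (19, 126, 193), (16, 130, 106), (9, 128, 60), (19, 124, 163), (19, 128, 179), (19, 127, 161), (19, 127, 159), (24, 99, 208), (21, 96, 193), (27, 62, 190), (29, 101, 223), (28, 102, 224), (31, 77, 229), (28, 93, 224), (18, 13, 189), (30, 77, 220), (20, 123, 183), (16, 14, 198)]
```

Call:
apply_moves(motion="30 0 -4 0 0 0 0; 30 0 -5 0 0 0 0; 30 -0.2 -5 2 0 0 0; 30 -0.1 -1.5 4 0 0 -0.16; 30 0 0 4 0 0 -0.16; 30 0 0 4 0 0 -0.161; 30 0 0 3 0 0 0;30 0 0 0 0 0 0; 30 0 0 0 0 0 0", force=8)

```text
time: 33.2
tool_pos: [0.4535, 0.1347, 0.0489]
tool_rot: [3.141, -0.002, 0.472]
contact_force: [-0.2, 0.4, 0.1]
opening: 0.0275
grip_force: 0.0
```

```bash
python3 - <<'E'
from h import *
print(robot.observe()['tool_pos'],delta(.4507,.1352,-.018,.471))
p=cam('wrist'); h=cv2.cvtColor(p['img'],cv2.COLOR_RGB2HSV)
d=np.array([-.891,-.454]);n=np.array([-d[1],d[0]]);b=np.array([.522,.1715])
for s in (.03,.055,.07,.085):
    L=[]
    for w in np.arange(-.03,.031,.003):
        u=proj(p,np.r_[b+d*s+n*w,.027])[0].round().astype(int); L.append(h[u[1],u[0]].tolist() if 0<=u[1]<480 and 0<=u[0]<640 else None)
    print(s,L)
jars(p)
E
```

```text
[0.45348548 0.13470789 0.04888728] ([-0.24, -0.17, 6.69], [0.001, -0.002, 0.001])
0.03 [[20, 86, 186], [21, 86, 183], [24, 105, 222], [28, 102, 233], [22, 50, 192], [24, 42, 229], [34, 26, 231], [38, 12, 232], [60, 4, 232], [105, 9, 235], [105, 9, 235], [107, 8, 235], [90, 2, 231], [55, 7, 232], [37, 14, 230], [29, 31, 229], [20, 51, 217], [21, 45, 153], [27, 101, 229], [29, 98, 228], [31, 85, 231]]
0.055 [[19, 86, 181], [20, 88, 180], [20, 85, 182], [21, 85, 178], [22, 51, 136], [19, 51, 160], [21, 50, 177], [20, 50, 188], [20, 50, 193], [22, 51, 207], [20, 50, 202], [22, 49, 191], [21, 50, 185], [22, 51, 175], [22, 54, 162], [21, 50, 143], [20, 85, 179], [20, 90, 179], [20, 86, 178], [20, 82, 134], [21, 71, 158]]
0.07 [[20, 88, 151], [21, 84, 176], [20, 85, 177], [21, 90, 176], [20, 86, 177], [21, 84, 179], [21, 85, 173], [20, 85, 174], [21, 88, 173], [17, 133, 111], [17, 137, 147], [20, 85, 175], [21, 85, 171], [21, 86, 172], [20, 85, 173], [20, 85, 175], [21, 85, 174], [21, 90, 175], [21, 75, 149], [21, 75, 154], [19, 82, 106]]
0.085 [[21, 87, 179], [20, 87, 176], [21, 88, 177], [21, 84, 176], [21, 86, 178], [21, 86, 166], [12, 146, 56], [8, 158, 55], [11, 168, 56], [12, 179, 50], [17, 132, 129], [19, 96, 133], [19, 86, 170], [20, 89, 169], [21, 86, 169], [19, 86, 169], [21, 86, 170], [20, 92, 108], [11, 179, 57], [20, 87, 176], [21, 90, 173]]
0.57 px [318. 187.] 9713 hsv [ 40.  38. 199.] mu [0.4904 0.1547] ang -155.1 t -0.032 0.059 ends [0.52  0.168] [0.437 0.13 ] halfw 0.0103 0.0038
```

Call:
apply_moves(motion="30 -0.2 -0.1 3 0 0 0; 30 0 0 2.5 0 0 0; 30 0 0 1.2 0 0 0; 30 0 0 0 0 0 0; 0 0 0 0 0 0 0; 0 0 0 0 0 0 0; 0 0 0 0 0 0 0; 0 0 0 0 0 0 0; 0 0 0 0 0 0 0", force=8)

```text
time: 34.42
tool_pos: [0.4505, 0.1343, -0.0191]
tool_rot: [3.142, -0.0, 0.471]
contact_force: [0.3, -0.5, 0.3]
opening: 0.0007
grip_force: 0.0
```

Call:
apply_moves(motion="0 0 0 0 0 0 0")

```text
time: 34.55
tool_pos: [0.4505, 0.1343, -0.0192]
tool_rot: [3.142, -0.0, 0.471]
contact_force: [0.3, -0.3, -0.7]
opening: 0.0005
grip_force: 0.0
```

```bash
python3 - <<'E'
from h import *
p=cam('wrist'); h=cv2.cvtColor(p['img'],cv2.COLOR_RGB2HSV)
jars(p)
d=np.array([-.891,-.454]);n=np.array([-d[1],d[0]]);b=np.array([.522,.1715])
for s in (.03,.055,.064,.07,.076):
    L=[]
    for w in np.arange(-.03,.031,.003):
        u=proj(p,np.r_[b+d*s+n*w,.027])[0].round().astype(int); L.append(h[u[1],u[0]].tolist() if 0<=u[1]<480 and 0<=u[0]<640 else None)
    print(s,u,L)
E
```

```text
0.65 px [319. 190.] 18974 hsv [ 44.  30. 202.] mu [0.4933 0.1564] ang -155.8 t -0.029 0.039 ends [0.52  0.168] [0.457 0.14 ] halfw 0.01 0.0077
0.03 [401 184] [[20, 88, 183], [21, 89, 183], [21, 85, 178], [26, 106, 230], [22, 48, 195], [26, 42, 227], [37, 24, 231], [38, 12, 230], [75, 4, 229], [105, 7, 233], [107, 8, 234], [107, 8, 234], [80, 3, 230], [60, 4, 230], [38, 12, 229], [33, 31, 229], [22, 48, 219], [22, 49, 157], [27, 104, 227], [30, 93, 227], [31, 86, 229]]
0.055 [398 251] [[21, 84, 177], [21, 86, 177], [21, 85, 174], [20, 85, 177], [19, 57, 139], [22, 52, 162], [22, 44, 172], [20, 49, 177], [21, 47, 158], [20, 45, 130], [20, 50, 112], [23, 48, 112], [18, 53, 115], [20, 52, 128], [21, 50, 152], [19, 50, 143], [21, 89, 161], [20, 85, 175], [20, 86, 177], [19, 71, 161], [21, 74, 156]]
0.064 [397 274] [[20, 87, 175], [21, 82, 177], [21, 85, 174], [21, 82, 174], [21, 76, 145], [20, 52, 132], [23, 51, 139], [21, 51, 146], [21, 50, 148], [17, 51, 155], [19, 50, 154], [21, 48, 148], [20, 47, 147], [18, 50, 143], [21, 52, 133], [21, 49, 120], [20, 86, 174], [21, 85, 174], [21, 78, 156], [21, 75, 157], [20, 78, 117]]
0.07 [396 289] [[105, 255, 12], [120, 23, 22], [105, 23, 22], [101, 85, 24], [30, 44, 23], [120, 16, 16], [80, 36, 21], [105, 54, 19], [137, 112, 16], [19, 50, 87], [17, 115, 118], [25, 46, 72], [60, 16, 16], [105, 44, 23], [120, 68, 15], [8, 78, 13], [120, 44, 23], [90, 96, 16], [130, 59, 13], [0, 0, 17], [140, 38, 20]]
0.076 [395 303] [[60, 60, 17], [99, 223, 8], [50, 59, 13], [105, 24, 21], [0, 12, 21], [85, 102, 15], [77, 81, 22], [38, 68, 15], [120, 16, 16], [20, 184, 86], [14, 108, 45], [23, 92, 47], [120, 16, 16], [146, 119, 15], [110, 45, 17], [168, 64, 20], [114, 255, 5], [154, 223, 8], [40, 64, 12], [159, 137, 13], [78, 106, 12]]
```

Call:
apply_moves(motion="30 0 0 0 0 0 0; 30 0 0 0 0 0 0; 30 0 0 0 0 0 0; 30 0.6 0 0.4 0 0 0; 0 0 0 0 0 0 0; 0 0 0 0 0 0 0; 0 0 0 0 0 0 0; 0 0 0 0 0 0 0; 0 0 0 0 0 0 0; 0 0 0 0 0 0 0")

```text
time: 35.9
tool_pos: [0.4558, 0.137, -0.0231]
tool_rot: [3.142, -0.0, 0.471]
contact_force: [0.4, -0.9, -0.3]
opening: 0.0004
grip_force: 0.0
```

The thin handle gives no grip: the fingers closed fully through it. I'll grip across the lid instead and roll the jar up over its base rim.

Call:
apply_moves(motion="0 0 0 -3 0 0 0; 55 0 0 -3 0 0 0; 55 1.75 0 -0.5 0 0 0; 55 0 0 0 0 0 0; 55 0 0 0 0 0 0; 55 0 0 3 0 0 0; 55 0 0 2.2 0 0 0; 55 0 0 1 0 0 0; 55 0 0 0 0 0 0; 10 0 0 0 0 0 0; 10 0 0 0 0 0 0; 10 0 0 0 0 0 0; 10 0 0 0 0 0 0", force=5)

```text
time: 37.52
tool_pos: [0.4717, 0.145, -0.0198]
tool_rot: [3.141, -0.001, 0.471]
contact_force: [-0.6, 0.1, 1.5]
opening: 0.0375
grip_force: 5.0
```

Call:
apply_moves(motion="10 0.35 0 -0.72 0 0 0; 10 0.4 0 -0.7 0 0 0; 10 0.5 0 -0.62 0 0 0; 10 0.57 0 -0.56 0 0 0; 10 0.65 0 -0.46 0 0 0; 10 0.7 0 -0.4 0 0 0; 10 0.75 0 -0.3 0 0 0; 10 0.77 0 -0.2 0 0 0; 10 0.8 0 -0.1 0 0 0; 10 0.8 0 0 0 0 0; 10 0.4 0 0 0 0 0; 10 0 0 0 0 0 0; 10 0 0 0 0 0 0")

```text
time: 39.15
tool_pos: [0.5307, 0.1753, 0.0203]
tool_rot: [-3.141, 0.0, 0.471]
contact_force: [0.4, 0.3, -0.5]
opening: 0.0372
grip_force: 5.0
```

```bash
cat >> h.py <<'E'
def upr(names=('scene','side'),ymin=-1,ymax=1):
    for c in names:
        q=cam(c)
        for r in robot.trace('jar_a_mid',q):
            n,l,st,ce=cv2.connectedComponentsWithStats(r['pixels'].astype(np.uint8)); 
            if n<2: continue
            k=1+st[1:,4].argmax(); px=np.argwhere(l==k)[:,::-1].astype(float); mu=px.mean(0); X=unproj(q,[mu],.035)[0]
            w,v=np.linalg.eigh(np.cov(px.T)); d=v[:,1]; d=d if d[1]<0 else -d
            e=proj(q,[X,X+[0,0,.02]]); up=e[1]-e[0]
            print(c,round(r['score'],2),'px',mu.round(),st[k],'xy',X[:2].round(3),'tilt deg',round(float(np.degrees(np.arctan2(d[0],-d[1])-np.arctan2(up[0],-up[1]))),1),'ratio',round(float(np.sqrt(w[1]/w[0])),2))
E
python3 - <<'E'
from h import *
s=robot.observe(); print(s['tool_pos'],s['contact_force'],s['opening'])
upr()
E
```

```text
[0.5306668  0.17525048 0.02030837] [ 0.38223103  0.32544142 -0.54479369] 0.037170604652201476
scene 0.78 px [278. 231.] [271 220  13  22 186] xy [0.556 0.21 ] tilt deg 2.6 ratio 1.66
scene 0.19 px [231. 233.] [ 194  208   70   49 1512] xy [0.47  0.287] tilt deg 82.9 ratio 1.74
side 0.72 px [292. 265.] [281 256  23  19 358] xy [0.576 0.129] tilt deg -86.8 ratio 1.25
side 0.3 px [325. 271.] [ 285  229   71   67 1577] xy [0.491 0.155] tilt deg 49.1 ratio 2.28
```

Call:
apply_moves(motion="10 0 0 0.2 0 0 0; 10 0 0 0.2 0 0 0; 10 0 0 0.1 0 0 0; 10 0 0 0 0 0 0")

```text
time: 39.85
tool_pos: [0.5309, 0.1753, 0.0153]
tool_rot: [-3.142, 0.0, 0.471]
contact_force: [0.8, -0.3, -1.1]
opening: 0.0375
grip_force: 5.0
```

```bash
python3 - <<'E'
from h import *
p=cam('side'); h=cv2.cvtColor(p['img'],cv2.COLOR_RGB2HSV)
pt=proj(p,[[.5307,.1753,z] for z in (.006,.067)]); print(pt)
u=int(pt[0,0])
for v in range(240,285,2): print(v,''.join('W' if (h[v,x,1]<60 and h[v,x,2]>150) else ('y' if h[v,x,1]>75 and h[v,x,2]>150 else ('d' if h[v,x,2]<70 else '.')) for x in range(u-35,u+36)))
E
```

```text
[[307.54351438 284.82933529]
 [306.68869205 261.51114969]]
240 .yyyyyyyWWWWWWWWWWWWWdddddddddd...ddd..dddddddddddddddddddddd.yy.......
242 yyyyyyyWWWWWWWWWWWWWWddddddddddddddddddddddddddddddddd.................
244 yyyyyyyWWWWWWWWWWWWWW.ddd....dddddddddddd....................W.........
246 WWWWWWWWWWWWWW.WWWWWW.ddd..............................................
248 .WWWWW.WWWWWWW.WWWWWWWW.d................................d...WWWWW.....
250 WWWWWWWWWWWWWWWWWWWWWWWW..dd.................................WWWWWWW...
252 WWWWWWWWWWWWWWWWWWWWWWWWW........d...........................WWWWWWWW..
254 WWWWWWWWWWWWWWWWWWWWWWWWW.............................WWWWWWWWWWWWWWWyy
256 WWWWWWWWWWWWWWWWWWWWWW.WW......................WWWWWWWWWWWWWWWWWWWWWW..
258 WWWWWWWWWWW.WWWWWWWWWWWWWW......................WWWWWWWWWWWWWW...W...WW
260 WWWWWWWWWWWWWWWWWWWWWWWWWWWW....................WWWWWWWWW...........WWW
262 WWWWWWWWWW..WWWWWWWWWWWWWWWWWWW....................................yy..
264 WWWWWWWW.W...WWWWWWWWWWWWWWWWWWW.....................................yy
266 WWWWWWWWWW...WWWWWWWWWWWWWWWW..W...........yy.................yyyyyyyyy
268 WWWWWWWWWW....WWWWWWWWWWWWWWW..............yyyyy.........WWW.yyyyy.....
270 WWW.WWWWWW....WWWWWWWWWW..W...............y...WWWW.WWWWW.WWWWW.........
272 WWW..WW..WW...........................ddddddddd.........y.yy...yy......
274 WWWWW......W.....................yyy......WWWWW.WW.W...................
276 WWWWWWW...............yyyyyyyyyyyy.yyy...........y.....................
278 WWWWWWWWWWWWWWWWWW.dd.yyyy..............................W..............
280 WWWWWWWWWWWWWWWWW.dd.yyy..y..............................W.............
282 WWWWWWWWWWWWWWWWW.d.yyyyy..............................y...............
284 WWWWWWWWWWWWWWWW.dd....................................................
```

The jar came up rigidly and still lies level in the grip, so I'll have to rotate it actively. I'll raise it and tilt the tool toward the robot to see how far the arm can go.

Call:
apply_moves(motion="10 0 0 0 0 0 0; 10 0 0 -3 0 0 0; 10 -1 0 -4 0 0 0; 10 -2 0 -5 0 0 0; 10 0 0 0 0 -0.15 0; 10 0 0 0 0 -0.15 0; 10 0 0 0 0 -0.15 0; 10 0 0 0 0 -0.15 0; 10 0 0 0 0 -0.15 0; 10 0 0 0 0 -0.15 0; 10 0 0 0 0 0 0; 10 0 0 0 0 0 0", force=20)

```text
time: 41.4
tool_pos: [0.5045, 0.1618, 0.136]
tool_rot: [3.141, 0.896, 0.471]
contact_force: [-0.9, 0.3, -0.9]
opening: 0.037
grip_force: 20.0
```

```bash
python3 - <<'E'
from h import *
s=robot.observe(); R=Ro.from_euler('xyz',s['tool_rot']).as_matrix(); print(s['qpos'].round(2),R[:,2].round(3),s['tool_pos'],s['opening'])
E
```

```text
[ 0.27  1.04  0.72 -0.2   2.25  1.32] [-0.696 -0.355 -0.625] [0.50452623 0.16176666 0.13600104] 0.03699872478814477
```

Call:
apply_moves(motion="10 0 0 0 0 0.15 0; 10 0 0 0 0 0.15 0; 10 0 0 0 0 0.15 0; 10 0 0 0 0 0.15 0; 10 0 0 0 0 0.15 0; 10 0 0 0 0 0.15 0; 10 -2 0 5 0 0 0; 10 0 0 5 0 0 0; 10 0 0 3 0 0 0; 10 0 0 1.8 0 0 0; 10 0 0 0.6 0 0 0; 10 0 0 0 0 0 0")

```text
time: 42.9
tool_pos: [0.4872, 0.1527, -0.0165]
tool_rot: [3.14, -0.004, 0.471]
contact_force: [-0.4, 0.4, -0.4]
opening: 0.0369
grip_force: 20.0
```

Call:
apply_moves(motion="10 0 0 0.3 0 0 0; 65 0 0 0 0 0 0; 65 0 0 0 0 0 0; 65 0 0 0 0 0 0; 65 0 0 -4 0 0 0; 65 2.3 0 -4.2 0 0 0; 65 2.3 0 0 0 0 0; 65 0 0 0 0 0.15 0; 65 0 0 0 0 0.15 0; 65 0 0 0 0 0.15 0; 65 0 0 0 0 0.15 0; 65 0 0 0 0 0 0; 65 0 0 0 0 0 0")

```text
time: 44.52
tool_pos: [0.5266, 0.1859, 0.0615]
tool_rot: [-3.102, -0.481, 0.478]
contact_force: [0.4, -0.2, -0.8]
opening: 0.0594
grip_force: 0.0
```

```bash
python3 - <<'E'
from h import *
s=robot.observe(); R=Ro.from_euler('xyz',s['tool_rot']).as_matrix(); print(s['time'],s['qpos'].round(2),R[:,2].round(3),s['tool_pos'],s['opening'])
p=cam('wrist'); jars(p)
E
```

```text
44.525 [0.06 0.37 2.07 0.7  0.35 0.52] [ 0.392  0.247 -0.886] [0.5266393  0.18593715 0.0615062 ] 0.05942851393516114
0.8 px [341. 295.] 2624 hsv [ 50.  30. 185.] mu [0.5276 0.1738] ang 118.8 t -0.021 0.021 ends [0.538 0.155] [0.517 0.193] halfw 0.0049 0.0049
```

Call:
apply_moves(motion="65 0 0 0 0 -0.1 0; 65 0 0 0 0 -0.1 0; 65 0 0 0 0 0 0; 65 0 0 0 0 0 0")

```text
time: 45.12
tool_pos: [0.5249, 0.1883, 0.0606]
tool_rot: [-3.099, -0.3, 0.488]
contact_force: [-0.2, -0.4, -0.5]
opening: 0.0598
grip_force: 0.0
```

```bash
cat >> h.py <<'E'
def delta6(x,y,z,yaw,a):
    "as delta, tool tilted by a about its own y after yaw"
    s=robot.observe(); R=Ro.from_euler('xyz',s['tool_rot']); d=R.inv().apply(np.array([x,y,z])-s['tool_pos'])*100
    T=Ro.from_euler('xyz',[np.pi,0,yaw])*Ro.from_rotvec([0,a,0]); return d.round(2).tolist(),(R.inv()*T).as_rotvec().round(3).tolist()
E
python3 - <<'E'
from h import *
s=robot.observe(); print(s['qpos'].round(2),s['tool_pos'],s['tool_rot'])
print(delta6(.5206,.1699,.055,.471,.4),delta6(.5206,.1699,-.0172,.471,.4))
E
```

```text
[0.11 0.41 1.9  0.27 0.59 0.98] [0.52494207 0.18827734 0.06063275] [-3.09879733 -0.29968529  0.48813793]
([-1.36, 1.43, 0.11], [-0.049, 0.101, 0.014]) ([-3.49, 1.72, 7.0], [-0.049, 0.101, 0.014])
```

Call:
apply_moves(motion="65 -1.4 1.4 0.1 -0.05 0.1 0.015; 65 0 0 0 0 0 0; 65 -0.97 0 2.3 0 0 0; 65 -0.97 0 2.3 0 0 0; 65 -0.5 0 1.2 0 0 0; 65 -0.35 0 0.85 0 0 0; 65 0 0 0 0 0 0")

```text
time: 46.0
tool_pos: [0.5269, 0.1677, -0.0049]
tool_rot: [-3.129, -0.385, 0.469]
contact_force: [0.3, -0.3, 0.4]
opening: 0.0596
grip_force: 0.0
```

```bash
python3 - <<'E'
from h import *
s=robot.observe(); print(s['qpos'].round(2),s['tool_pos'],s['tool_rot'],s['contact_force'])
print(delta6(.5206,.1699,-.0172,.471,.4))
E
```

```text
[0.07 0.51 2.05 0.61 0.28 0.6 ] [ 0.52687916  0.16772251 -0.00491199] [-3.12875129 -0.3845596   0.4694909 ] [ 0.25988238 -0.25795117  0.41988545]
([-0.89, -0.47, 0.97], [-0.012, 0.015, -0.001])
```

```bash
python3 - <<'E'
from h import *
print(delta6(.5166,.1678,-.0189,.471,.28))
E
```

```text
([-1.37, -0.46, 0.96], [-0.012, -0.105, -0.001])
```

Call:
apply_moves(motion="65 -0.7 -0.25 0 -0.01 -0.1 0; 65 -0.6 -0.2 0.5 0 0 0; 65 0 0 0.45 0 0 0; 65 0 0 0 0 0 0; 10 0 0 0 0 0 0; 10 0 0 0 0 0 0; 10 0 0 0 0 0 0; 10 0 0 0 0 0 0", force=20)

```text
time: 47.0
tool_pos: [0.517, 0.1705, -0.0181]
tool_rot: [-3.129, -0.31, 0.472]
contact_force: [0.4, -0.7, -0.1]
opening: 0.0402
grip_force: 20.0
```

```bash
python3 - <<'E'
from h import *
s=robot.observe(); print(s['qpos'].round(2),s['tool_pos'],s['tool_rot'],s['contact_force'])
E
```

```text
[0.1  0.53 2.01 0.38 0.34 0.85] [ 0.51704985  0.17051156 -0.01810804] [-3.12905252 -0.30978906  0.47202917] [ 0.36743596 -0.72103106 -0.11435796]
```

Call:
apply_moves(motion="10 0.6 0 -1.9 0 0 0; 10 0.9 0 -2.9 0 0 0; 10 -2 0 -3 0 0 0; 10 -2.6 0 -3.7 0 0 0; 10 0 0 0 0 -0.17 0; 10 0 0 0 0 -0.17 0; 10 0 0 0 0 -0.17 0; 10 0 0 0 0 -0.17 0; 10 0 0 0 0 -0.17 0; 10 0 0 0 0 -0.17 0; 10 0 0 0 0 -0.17 0; 10 0 0 0 0 -0.17 0; 10 0 0 0 0 -0.1 0; 10 0 0 0 0 0 0; 10 0 0 0 0 0 0")

```text
time: 48.88
tool_pos: [0.4603, 0.14, 0.0822]
tool_rot: [-3.112, 1.148, 0.503]
contact_force: [-0.4, -0.0, -1.0]
opening: 0.0402
grip_force: 20.0
```

```bash
python3 - <<'E'
from h import *
s=robot.observe(); R=Ro.from_euler('xyz',s['tool_rot']).as_matrix();print(s['qpos'].round(2),s['tool_pos'],s['tool_rot'],s['opening'],R.round(3))
print(delta6(.460,.140,.06,.471,-1.2))
E
```

```text
[ 0.27  1.17  0.8  -0.24  2.29  1.31] [0.46026057 0.13995918 0.08219697] [-3.11231378  1.14756304  0.50259129] 0.040218531227387895 [[ 0.36   0.458 -0.813]
 [ 0.198 -0.889 -0.413]
 [-0.912 -0.012 -0.411]]
([2.02, 0.01, 0.93], [-0.0, -0.052, 0.013])
```

Call:
apply_moves(motion="10 0 0 0 0.152 0.002 0.068; 10 0 0 0 0.152 0.002 0.068; 10 0 0 0 0.152 0.002 0.068; 10 0 0 0 0 -0.1 0; 10 0 0 0 0 0 0; 10 0 0 0 0 0 0")

```text
time: 49.62
tool_pos: [0.4603, 0.1404, 0.0828]
tool_rot: [-3.103, 1.246, 0.014]
contact_force: [-0.2, -0.1, -1.1]
opening: 0.0403
grip_force: 20.0
```

```bash
python3 - <<'E'
from h import *
s=robot.observe(); R=Ro.from_euler('xyz',s['tool_rot']).as_matrix();print(s['qpos'].round(2),s['tool_pos'],s['tool_rot'],s['opening'],R.round(3))
print(delta6(.453,.158,.045,0,-1.25),delta6(.453,.158,.027,0,-1.25))
E
```

```text
[0.07 1.23 0.77 0.13 2.39 1.69] [0.46032532 0.14037782 0.08278107] [-3.103145    1.24594975  0.01360638] 0.04034073147445535 [[ 0.319 -0.023 -0.947]
 [ 0.004 -1.     0.026]
 [-0.948 -0.012 -0.319]]
([3.35, -1.7, 1.94], [-0.026, -0.004, 0.004]) ([5.06, -1.68, 2.52], [-0.026, -0.004, 0.004])
```

Call:
apply_moves(motion="10 1.7 -0.85 1 -0.026 0 0; 10 1.65 -0.85 0.9 0 0 0; 10 0 0 0 0 0.13 0; 10 0 0 0 0 0 0; 10 0 0 0 0 0 0")

```text
time: 50.25
tool_pos: [0.4524, 0.1577, 0.0439]
tool_rot: [-3.133, 1.123, 0.009]
contact_force: [-0.2, 0.4, -0.8]
opening: 0.0397
grip_force: 20.0
```

```bash
python3 - <<'E'
from h import *
s=robot.observe(); print(s['tool_pos'],s['tool_rot'],s['contact_force'])
# target: G at (.498,.158,.046) with a=-1.116
a=-1.116; z=np.array([np.sin(a),0,-np.cos(a)]); T=np.array([.498,.158,.048])+.048*z; print(T, delta6(*T,0,a))
E
```

```text
[0.45239694 0.15772718 0.04393259] [-3.13311257  1.12267716  0.00921878] [-0.22494454  0.43007562 -0.83139219]
[0.45487918 0.158      0.02691459] ([1.64, -0.02, 0.51], [-0.0, 0.007, 0.004])
```

Call:
apply_moves(motion="10 0.7 0 0.3 0 0 0; 10 0.6 0 0.27 0 0 0; 10 0.3 0 0.13 0 0 0; 10 0 0 0 0 0 0")

```text
time: 50.75
tool_pos: [0.4532, 0.1573, 0.0262]
tool_rot: [-3.133, 1.122, 0.008]
contact_force: [-1.5, -0.6, -0.1]
opening: 0.04
grip_force: 20.0
```

Call:
apply_moves(motion="10 0.2 0 0.1 0 0 0; 10 0 0 0 0 0 0")

```text
time: 51.0
tool_pos: [0.4534, 0.1574, 0.0246]
tool_rot: [-3.133, 1.12, 0.009]
contact_force: [-0.0, 0.4, -1.0]
opening: 0.0403
grip_force: 20.0
```

Call:
apply_moves(motion="10 0.2 0 0.1 0 0 0; 10 0 0 0 0 0 0")

```text
time: 51.25
tool_pos: [0.4534, 0.1574, 0.0224]
tool_rot: [-3.133, 1.12, 0.009]
contact_force: [1.0, 0.2, -0.9]
opening: 0.0397
grip_force: 20.0
```

Call:
apply_moves(motion="10 0.2 0 0.1 0 0 0; 10 0 0 0 0 0 0")

```text
time: 51.5
tool_pos: [0.4536, 0.1574, 0.0219]
tool_rot: [-3.132, 1.121, 0.01]
contact_force: [2.1, 0.1, 7.2]
opening: 0.0401
grip_force: 20.0
```

Call:
apply_moves(motion="10 0.2 0 0.1 0 0 0; 10 0 0 0 0 0 0")

```text
time: 51.75
tool_pos: [0.4539, 0.1574, 0.0215]
tool_rot: [-3.131, 1.121, 0.01]
contact_force: [6.6, -0.0, 16.1]
opening: 0.04
grip_force: 20.0
```

Call:
apply_moves(motion="10 -0.2 0 -0.1 0 0 0; 70 0 0 0 0 0 0; 70 0 0 0 0 0 0; 70 0 0 0 0 0 0; 70 0 0 0 0 0 0; 70 -2 0 -0.97 0 0 0; 70 -3.6 0 -1.74 0 0 0; 70 -4 0 -1.9 0 0 0; 70 -4 0 -1.9 0 0.1 0; 70 0 0 0 0 0.17 0; 70 0 0 0 0 0.17 0; 70 0 0 0 0 0.17 0; 70 0 0 0 0 0.17 0; 70 0 0 0 0 0.17 0; 70 0 0 0 0 0.17 0; 70 0 0 0 0 0 0; 70 0 0 0 0 0 0")

```text
time: 53.88
tool_pos: [0.4535, 0.157, 0.1722]
tool_rot: [-3.137, -0.001, 0.001]
contact_force: [0.6, 0.6, 0.6]
opening: 0.0646
grip_force: 0.0
```

```bash
python3 - <<'E'
from h import *
s=robot.observe(); print(s['time'],s['tool_pos'],s['tool_rot'])
p=cam('wrist')
for r in robot.search_frame('jar_a_mid',p): print(np.round(r['centre'],3).tolist(),round(r['score'],2))
L=np.array([[.575,.213,.011],[.585,-.19,.011],[.445,-.2,.011],[.435,.215,.011]])
seg(p,L,60)
upr()
E
```

```text
53.875 [0.45347403 0.15695555 0.17224673] [-3.13738981e+00 -5.59333466e-04  8.68872017e-04]
[0.501, 0.154, 0.067] 0.71
box [ 522  117   80   53 3139] hsv [ 56.  33. 162.] mu [ 0.5218 -0.0423] ang -96.2 ends [ 0.526 -0.007] [ 0.518 -0.077] w [0.013, 0.017, 0.022, 0.022, 0.021, 0.021, 0.018, 0.004]
box [ 406  127   75  103 4052] hsv [ 44.  30. 189.] mu [0.4951 0.0533] ang -147.5 ends [0.524 0.072] [0.447 0.023] w [0.022, 0.022, 0.021, 0.021, 0.02, 0.019, 0.019, 0.008, 0.009, 0.002]
box [ 294  140   52   53 2099] hsv [ 80.  20. 209.] mu [0.5005 0.1578] ang 153.1 ends [0.52  0.148] [0.481 0.168] w [0.016, 0.021, 0.022, 0.02, 0.01]
box [417 208  26  27 433] hsv [ 14.  51. 187.] mu [0.4541 0.0635] ang 125.1 ends [0.459 0.056] [0.448 0.072] w [0.012, 0.008, 0.004]
scene 0.74 px [275. 251.] [267 235  19  32 487] xy [0.501 0.157] tilt deg 2.4 ratio 1.66
side 0.94 px [319. 272.] [311 256  18  31 474] xy [0.503 0.164] tilt deg 0.9 ratio 1.7
```

Jar 1 is upright at (0.501, 0.157). Jar 2 gets the same treatment.

```bash
python3 - <<'E'
from h import *
print(delta6(.502,.058,.12,.567,.25))
E
```

```text
([4.87, 9.89, 4.99], [0.067, 0.244, -0.564])
```

Call:
apply_moves(motion="55 2.4 5 0 0 0 0; 55 2.5 4.9 0 0 0 0; 55 0 0 2.5 0 0 -0.142; 55 0 0 2.5 0 0 -0.142; 55 0 0 0 0 0 -0.142; 55 0 0 0 0 0 -0.141; 55 0 0 0 0 0.125 0; 55 0 0 0 0 0.125 0; 55 0 0 0 0 0 0; 55 0 0 0 0 0 0")

```text
time: 55.42
tool_pos: [0.5028, 0.0578, 0.1208]
tool_rot: [-3.139, -0.251, 0.567]
contact_force: [-0.1, 0.6, 0.7]
opening: 0.0505
grip_force: 0.0
```

```bash
python3 - <<'E'
from h import *
s=robot.observe(); print(s['qpos'].round(2),s['tool_pos'],s['tool_rot'])
p=cam('wrist'); jars(p)
print(delta6(.502,.058,.05,.567,.25),delta6(.502,.058,-.0195,.567,.25))
E
```

```text
[-0.16  0.26  1.89  0.23  0.81  0.7 ] [0.50278697 0.05778234 0.12076787] [-3.1385541  -0.250694    0.56676501]
0.77 px [198. 195.] 3841 hsv [ 58.  35. 177.] mu [0.5001 0.1622] ang 98.4 t -0.03 0.03 ends [0.504 0.132] [0.496 0.192] halfw 0.006 0.0059
([-1.84, -0.01, 6.82], [-0.003, -0.001, 0.001]) ([-3.57, 0.01, 13.55], [-0.003, -0.001, 0.001])
```

```bash
cat >> h.py <<'E'
def cross(p,base,ang,S=(.01,.03,.055)):
    h=cv2.cvtColor(p['img'],cv2.COLOR_RGB2HSV); d=np.array([np.cos(ang),np.sin(ang)]);n=np.array([-d[1],d[0]]);b=np.array(base)
    f=lambda X:(lambda u:('W' if h[u[1],u[0],1]<62 and h[u[1],u[0],2]>100 else '.') if 0<=u[1]<480 and 0<=u[0]<640 else 'x')(proj(p,X)[0].round().astype(int))
    for s in S: print(s,''.join(f(np.r_[b+d*s+n*w,.027]) for w in np.arange(-.034,.0341,.002)))
    print('axis from -20mm',''.join(f(np.r_[b+d*s,.027]) for s in np.arange(-.02,.1,.002)))
E
python3 - <<'E'
from h import *
p=cam('wrist'); cross(p,(.524,.072),np.radians(-147.5))
E
```

```text
0.01 .......WWWWWWWWWWWWWWWWWWWW........
0.03 .......WWWWWWWWWWWWWWWWWWWW........
0.055 ..........WWWWWWWWWWWWWWWWW........
axis from -20mm ............WWWWWWWWWWWWWWWWWWWWWWWWWWWW......WWWW....W....W
```

Call:
apply_moves(motion="55 -1.2 0 4 0 0 0; 55 -1.2 0 4 0 0 0; 55 -0.8 0 3 0 0 0; 55 -0.45 0 1.6 0 0 0; 55 -0.25 0 0.9 0 0 0; 55 0 0 0 0 0 0; 10 0 0 0 0 0 0; 10 0 0 0 0 0 0; 10 0 0 0 0 0 0; 10 0 0 0 0 0 0", force=20)

```text
time: 56.82
tool_pos: [0.4987, 0.0562, -0.0194]
tool_rot: [-3.139, -0.253, 0.567]
contact_force: [-0.7, -0.4, 5.2]
opening: 0.0391
grip_force: 20.0
```

```bash
python3 - <<'E'
from h import *
s=robot.observe(); print(s['qpos'].round(2),s['tool_pos'],s['tool_rot'],s['opening'],s['grip_force'],s['contact_force'])
E
```

```text
[-0.16  0.51  2.05  0.41  0.43  0.48] [ 0.49871679  0.05615008 -0.01935529] [-3.13920316 -0.25294157  0.56727941] 0.03912941181629418 19.985297854509554 [-0.71095399 -0.42313691  5.24638994]
```

Call:
apply_moves(motion="10 0.5 0 -1.95 0 0 0; 10 0.9 0 -3.5 0 0 0; 10 -0.6 0 -4.7 0 0 0; 10 -1.7 0 -4.7 0 0 0; 10 -2 0 -0.5 0 -0.17 0; 10 0 0 0 0 -0.17 0; 10 0 0 0 0 -0.17 0; 10 0 0 0 0 -0.17 0; 10 0 0 0 0 -0.17 0; 10 0 0 0 0 -0.17 0; 10 0 0 0 0 -0.17 0; 10 0 0 0 0 -0.17 0; 10 0 0 0 0 -0.05 0; 10 0 0 0 0.13 0 0.057; 10 0 0 0 0.13 0 0.057; 10 0 0 0 0.13 0 0.057; 10 0 0 0 0.13 0 0.057; 10 0 0 0 0 0 0; 10 0 0 0 0 0 0")

```text
time: 59.2
tool_pos: [0.4422, 0.0205, 0.1212]
tool_rot: [-3.134, 1.16, 0.01]
contact_force: [-0.5, 0.3, -0.6]
opening: 0.0397
grip_force: 20.0
```

```bash
cat >> h.py <<'E'
def place(G,yaw,a):
    z=Ro.from_euler('z',yaw).apply([np.sin(a),0,-np.cos(a)]); T=np.array(G)+.048*z; s=robot.observe(); print(s['time'],s['qpos'].round(2),s['tool_pos'].round(4),s['tool_rot'].round(3),s['opening'],s['contact_force'].round(1)); print(T.round(4),delta6(*T,yaw,a))
E
python3 - <<'E'
from h import *
place((.485,.056,.075),0,-1.15); place((.485,.056,.05),0,-1.15)
E
```

```text
59.2 [-0.07  1.06  0.96 -0.09  2.28  1.48] [0.4422 0.0205 0.1212] [-3.134  1.16   0.01 ] 0.03966103459711829 [-0.5  0.3 -0.6]
[0.4412 0.056  0.0554] ([6.01, -3.53, 2.72], [0.002, 0.01, 0.004])
59.2 [-0.07  1.06  0.96 -0.09  2.28  1.48] [0.4422 0.0205 0.1212] [-3.134  1.16   0.01 ] 0.03966103459711829 [-0.5  0.3 -0.6]
[0.4412 0.056  0.0304] ([8.3, -3.52, 3.71], [0.002, 0.01, 0.004])
```

Call:
apply_moves(motion="10 0.3 -3.5 0.1 0 0 0; 10 2.7 0 1.2 0 0 0; 10 2.5 0 1.1 0 0 0; 10 1.6 0 0.75 0 0 0; 10 0.8 0 0.35 0 0 0; 10 0.3 0 0.15 0 0 0; 10 0 0 0 0 0 0")

```text
time: 60.08
tool_pos: [0.442, 0.0552, 0.0321]
tool_rot: [-3.135, 1.159, 0.006]
contact_force: [0.3, 1.1, -1.0]
opening: 0.0395
grip_force: 20.0
```

Call:
apply_moves(motion="10 0.3 0 0.13 0 0 0; 10 0 0 0 0 0 0")

```text
time: 60.32
tool_pos: [0.4419, 0.0553, 0.0294]
tool_rot: [-3.136, 1.16, 0.005]
contact_force: [1.6, -0.6, 3.4]
opening: 0.0394
grip_force: 20.0
```

Call:
apply_moves(motion="10 0.2 0 0.1 0 0 0; 10 0 0 0 0 0 0")

```text
time: 60.58
tool_pos: [0.4419, 0.0553, 0.0291]
tool_rot: [-3.136, 1.161, 0.005]
contact_force: [4.7, 0.3, 12.1]
opening: 0.0393
grip_force: 20.1
```

Call:
apply_moves(motion="10 0.2 0 0.1 0 0 0; 10 0 0 0 0 0 0")

```text
time: 60.82
tool_pos: [0.442, 0.0554, 0.0288]
tool_rot: [-3.136, 1.162, 0.005]
contact_force: [6.0, 0.4, 23.5]
opening: 0.0395
grip_force: 20.1
```

Call:
apply_moves(motion="10 -0.4 0 -0.2 0 0 0; 65 0 0 0 0 0 0; 65 0 0 0 0 0 0; 65 0 0 0 0 0 0; 65 0 0 0 0 0 0; 65 -2 0 -0.9 0 0 0; 65 -3.6 0 -1.6 0 0 0; 65 -4 0 -1.75 0 0 0; 65 -4 0 -1.75 0 0.1 0; 65 0 0 0 0 0.17 0; 65 0 0 0 0 0.17 0; 65 0 0 0 0 0.17 0; 65 0 0 0 0 0.17 0; 65 0 0 0 0 0.17 0; 65 0 0 0 0 0.17 0; 65 0 0 0 0 0.04 0; 65 0 0 0 0 0 0; 65 0 0 0 0 0 0")

```text
time: 63.08
tool_pos: [0.4428, 0.055, 0.1778]
tool_rot: [-3.139, -0.0, 0.0]
contact_force: [0.5, 0.1, 0.5]
opening: 0.0597
grip_force: 0.0
```

```bash
python3 - <<'E'
from h import *
s=robot.observe(); print(s['time'],s['tool_pos'],s['tool_rot'])
p=cam('wrist')
for r in robot.search_frame('jar_a_mid',p): print(np.round(r['centre'],3).tolist(),round(r['score'],2))
L=np.array([[.575,.213,.011],[.585,-.19,.011],[.445,-.2,.011],[.435,.215,.011]])
seg(p,L,60)
upr()
E
```

```text
63.075 [0.44279203 0.0549627  0.17776438] [-3.13921469e+00 -2.67187853e-04  8.16825103e-05]
[0.498, 0.149, 0.069] 0.95
[0.514, 0.288, 0.009] 0.48
box [ 400  100   66   54 2538] hsv [ 66.  27. 187.] mu [ 0.5216 -0.0368] ang -91.4 ends [ 0.522 -0.011] [ 0.521 -0.064] w [0.015, 0.021, 0.021, 0.021, 0.02, 0.011]
box [ 521  119   66   82 3753] hsv [ 45.  32. 184.] mu [ 0.4966 -0.1437] ang -151.5 ends [ 0.525 -0.128] [ 0.464 -0.161] w [0.023, 0.024, 0.023, 0.022, 0.022, 0.021, 0.02]
box [ 158  126   66   53 2635] hsv [ 63.  28. 183.] mu [0.5013 0.1622] ang 96.8 ends [0.505 0.135] [0.498 0.19 ] w [0.016, 0.02, 0.022, 0.021, 0.019, 0.014]
box [ 293  137   51   53 2036] hsv [ 79.  19. 212.] mu [0.492  0.0567] ang 146.4 ends [0.51  0.045] [0.474 0.069] w [0.016, 0.021, 0.022, 0.02, 0.01]
box [339 189  32  28 706] hsv [ 17.  16. 181.] mu [0.4594 0.0233] ang -123.6 ends [0.469 0.038] [0.451 0.011] w [0.007, 0.013, 0.015, 0.006]
box [301 194  28  29 471] hsv [ 14.  51. 191.] mu [0.4534 0.0586] ang 124.8 ends [0.459 0.05 ] [0.447 0.068] w [0.012, 0.009, 0.007]
scene 0.66 px [275. 250.] [266 232  19  34 492] xy [0.502 0.16 ] tilt deg -1.1 ratio 1.76
side 0.84 px [320. 272.] [311 256  18  31 460] xy [0.503 0.162] tilt deg -0.4 ratio 1.65
side 0.47 px [312. 311.] [289 304  45  14 454] xy [0.491 0.348] tilt deg 89.9 ratio 3.74
side 0.16 px [320. 238.] [314 226  14  26 221] xy [ 0.533 -0.048] tilt deg 20.4 ratio 2.19
```

```bash
python3 - <<'E'
from h import *
print(delta6(.5025,-.1404,.10,.488,.25))
E
```

```text
([6.0, 19.56, 7.62], [0.058, 0.245, -0.486])
```

Call:
apply_moves(motion="55 1.5 4.5 0 0 0 0; 55 1.5 5 0 0 0 0; 55 1.5 5 0 0 0 -0.12; 55 1.5 5 1 0 0 0; 55 0.5 0.8 2.4 0 0 0; 55 0 0 2.4 0 0 -0.122; 55 0 0 2 0 0 -0.122; 55 0 0 0 0 0 -0.124; 55 0 0 0 0 0.125 0; 55 0 0 0 0 0.125 0; 55 0 0 0 0 0 0; 55 0 0 0 0 0 0")

```text
time: 64.88
tool_pos: [0.5147, -0.1453, 0.0988]
tool_rot: [-3.14, -0.25, 0.487]
contact_force: [0.2, 0.5, 0.8]
opening: 0.0506
grip_force: 0.0
```

```bash
python3 - <<'E'
from h import *
place((.492,-.146,.027),.488,.25)
p=cam('wrist'); cross(p,(.524,-.129),np.radians(-152)); cross(p,(.524,-.129),np.radians(-148),(.01,.055))
for r in robot.search_frame('jar_a_mid',p): print(np.round(r['centre'],3).tolist(),round(r['score'],2))
E
```

```text
64.875 [-0.57  0.37  1.8   0.29  0.87  0.34] [ 0.5147 -0.1453  0.0988] [-3.14  -0.25   0.487] 0.05062187434415023 [0.2 0.5 0.8]
[ 0.5025 -0.1404 -0.0195] ([-3.75, -0.98, 11.26], [-0.002, 0.0, -0.001])
0.01 .......WWWWWWWWWWWWWWWWWWWWW.......
0.03 .......WWWWWWWWWWWWWWWWWWWW........
0.055 ...................................
axis from -20mm ............WWWWWWWWWWWWWWWWWWWWW........................WW.
0.01 .......WWWWWWWWWWWWWWWWWWWWW.......
0.055 ...................................
axis from -20mm ............WWWWWWWWWWWWWWWWWWWWW......................WWWW.
```

Call:
apply_moves(motion="55 -1.2 -1 3 0 0 0; 55 -1.2 0 3.4 0 0 0; 55 -0.9 0 2.5 0 0 0; 55 -0.5 0 1.5 0 0 0; 55 -0.3 0 0.85 0 0 0; 55 0 0 0 0 0 0; 10 0 0 0 0 0 0; 10 0 0 0 0 0 0; 10 0 0 0 0 0 0; 10 0 0 0 0 0 0", force=20)

```text
time: 66.22
tool_pos: [0.4995, -0.1416, -0.02]
tool_rot: [-3.14, -0.252, 0.488]
contact_force: [-0.1, 0.3, 3.5]
opening: 0.0398
grip_force: 19.9
```

```bash
python3 - <<'E'
from h import *
place((.492,-.146,.027),.488,.25)
E
```

```text
66.225 [-0.58  0.55  1.95  0.42  0.56  0.15] [ 0.4995 -0.1416 -0.02  ] [-3.14  -0.252  0.488] 0.039818566515962016 [-0.1  0.3  3.5]
[ 0.5025 -0.1404 -0.0195] ([0.32, 0.03, 0.04], [-0.001, -0.002, -0.0])
```

Call:
apply_moves(motion="10 0.5 0 -1.95 0 0 0; 10 0.9 0 -3.5 0 0 0; 10 -0.6 0 -4.7 0 0 0; 10 -1.7 0 -4.7 0 0 0; 10 -2 0 -0.5 0 -0.17 0; 10 0 0 0 0 -0.17 0; 10 0 0 0 0 -0.17 0; 10 0 0 0 0 -0.17 0; 10 0 0 0 0 -0.17 0; 10 0 0 0 0 -0.17 0; 10 0 0 0 0 -0.17 0; 10 0 0 0 0 -0.11 0; 10 0 0 0 0.141 0 0.081; 10 0 0 0 0.141 0 0.081; 10 0 0 0 0.141 0 0.081; 10 0 0 0 0 0 0; 10 0 0 0 0 0 0")

```text
time: 68.35
tool_pos: [0.4405, -0.1724, 0.1207]
tool_rot: [-3.136, 1.051, 0.008]
contact_force: [0.2, -0.0, -0.2]
opening: 0.0397
grip_force: 19.9
```

```bash
python3 - <<'E'
from h import *
place((.480,-.142,.052),0,-1.05)
E
```

```text
68.35 [-0.33  1.02  0.95 -0.34  2.17  1.2 ] [ 0.4405 -0.1724  0.1207] [-3.136  1.051  0.008] 0.03972781541208334 [ 0.2 -0.  -0.2]
[ 0.4384 -0.142   0.0281] ([7.94, -3.02, 4.79], [0.001, 0.001, 0.004])
```

Call:
apply_moves(motion="10 0.1 -3 0.1 0 0 0; 10 2.6 0 1.55 0 0 0; 10 2.4 0 1.45 0 0 0; 10 1.6 0 0.95 0 0 0; 10 0.8 0 0.45 0 0 0; 10 0.3 0 0.2 0 0 0; 10 0 0 0 0 0 0")

```text
time: 69.22
tool_pos: [0.439, -0.1426, 0.0304]
tool_rot: [-3.138, 1.049, 0.004]
contact_force: [0.1, 0.3, -0.1]
opening: 0.0396
grip_force: 19.9
```

Call:
apply_moves(motion="10 0.25 0 0.15 0 0 0; 10 0 0 0 0 0 0")

```text
time: 69.47
tool_pos: [0.4387, -0.1427, 0.0273]
tool_rot: [-3.138, 1.05, 0.004]
contact_force: [0.1, 1.0, -1.1]
opening: 0.0397
grip_force: 19.9
```

Call:
apply_moves(motion="10 0.2 0 0.1 0 0 0; 10 0 0 0 0 0 0")

```text
time: 69.72
tool_pos: [0.4387, -0.1425, 0.0247]
tool_rot: [-3.137, 1.05, 0.004]
contact_force: [-0.1, 0.4, -1.3]
opening: 0.0397
grip_force: 19.9
```

Call:
apply_moves(motion="10 0.2 0 0.1 0 0 0; 10 0 0 0 0 0 0")

```text
time: 69.97
tool_pos: [0.439, -0.1426, 0.0232]
tool_rot: [-3.138, 1.05, 0.003]
contact_force: [1.7, -0.7, 4.4]
opening: 0.0396
grip_force: 20.0
```

Call:
apply_moves(motion="10 0.2 0 0.1 0 0 0; 10 0 0 0 0 0 0")

```text
time: 70.22
tool_pos: [0.4393, -0.1426, 0.0229]
tool_rot: [-3.14, 1.051, 0.002]
contact_force: [3.6, 0.5, 12.8]
opening: 0.0393
grip_force: 20.2
```

Call:
apply_moves(motion="10 0.1 0 0.05 0 0 0; 10 0 0 0 0 0 0")

```text
time: 70.47
tool_pos: [0.4394, -0.1426, 0.0227]
tool_rot: [-3.141, 1.051, 0.001]
contact_force: [3.3, 0.2, 16.7]
opening: 0.0392
grip_force: 20.2
```

Call:
apply_moves(motion="10 -0.35 0 -0.2 0 0 0; 55 0 0 0 0 0 0; 55 0 0 0 0 0 0; 65 0 0 0 0 0 0; 65 0 0 0 0 0 0; 65 -2 0 -1.1 0 0 0; 65 -3.5 0 -2 0 0 0; 65 -3.8 0 -2.2 0 0 0; 65 -3.8 0 -2.2 0 0.1 0; 65 0 0 0 0 0.17 0; 65 0 0 0 0 0.17 0; 65 0 0 0 0 0.17 0; 65 0 0 0 0 0.17 0; 65 0 0 0 0 0.17 0; 65 0 0 0 0 0.1 0; 65 0 0 0 0 0 0; 65 0 0 0 0 0 0")

```text
time: 72.6
tool_pos: [0.4393, -0.1431, 0.1751]
tool_rot: [-3.14, 0.0, 0.0]
contact_force: [-0.2, 0.5, 0.5]
opening: 0.0594
grip_force: 0.0
```

```bash
python3 - <<'E'
from h import *
s=robot.observe(); print(s['time'],s['tool_pos'],s['tool_rot'])
p=cam('wrist')
for r in robot.search_frame('jar_a_mid',p): print(np.round(r['centre'],3).tolist(),round(r['score'],2))
L=np.array([[.575,.213,.011],[.585,-.19,.011],[.445,-.2,.011],[.435,.215,.011]])
seg(p,L,60)
upr()
q=cam('scene')
for t in('spool_mid','cork_mid','gate','hold_arm'):
    for r in robot.search_frame(t,q)[:2]: print(t,np.round(r['centre'],3).tolist(),round(r['score'],2))
E
```

```text
72.6 [ 0.43934237 -0.14313422  0.17514784] [-3.14024513e+00  9.10430828e-05  4.16332026e-04]
[0.494, 0.135, 0.014] 0.77
box [ 143   95   70   55 2803] hsv [ 63.  29. 180.] mu [ 0.5218 -0.0281] ang -93.7 ends [0.524 0.001] [ 0.52  -0.056] w [0.016, 0.02, 0.021, 0.021, 0.019, 0.015]
box [ 296  133   51   53 2068] hsv [ 80.  19. 212.] mu [ 0.4916 -0.1443] ang 165.0 ends [ 0.512 -0.15 ] [ 0.47  -0.139] w [0.016, 0.02, 0.022, 0.02, 0.01]
box [  32  135   82   52 3158] hsv [ 51.  34. 159.] mu [0.4926 0.0649] ang 95.2 ends [0.496 0.03 ] [0.489 0.101] w [0.016, 0.02, 0.021, 0.022, 0.022, 0.021, 0.018, 0.008]
box [151 184  17  28 274] hsv [ 18.  16. 177.] mu [ 0.4633 -0.0066] ang 161.3 ends [ 0.473 -0.01 ] [ 0.449 -0.002] w [0.007, 0.005, 0.003]
box [115 186  34  28 679] hsv [ 18.  17. 182.] mu [0.4595 0.0147] ang -125.3 ends [0.47  0.029] [0.45  0.002] w [0.007, 0.013, 0.015, 0.005]
box [ 80 191  31  28 513] hsv [ 14.  51. 190.] mu [0.4537 0.049 ] ang 107.0 ends [0.457 0.038] [0.449 0.063] w [0.011, 0.01, 0.007]
scene 0.89 px [275. 251.] [267 233  19  33 471] xy [0.501 0.157] tilt deg -0.4 ratio 1.66
side 0.57 px [319. 272.] [311 257  18  31 464] xy [0.503 0.164] tilt deg 0.3 ratio 1.65
spool_mid [0.504, -0.038, 0.006] 0.17
cork_mid [0.684, -0.102, 0.033] 0.6
gate [0.454, -0.335, 0.046] 0.62
hold_arm [0.512, 0.314, 0.05] 0.9
```

All four jars read as round, upright silhouettes, and the cork hasn't moved. Now I'll push the shutter shut with closed fingers on the near side of the handle.

```bash
python3 - <<'E'
from h import *
print(delta(.3807,-.3255,.09,-.071),delta(.3807,-.3255,.020,-.071))
E
```

```text
([-5.84, 18.29, 8.37], [-0.002, 0.0, 0.072]) ([-5.83, 18.3, 15.37], [-0.002, 0.0, 0.072])
```

Call:
apply_moves(motion="0 -1.5 4.5 0 0 0 0; 0 -1.5 4.5 0 0 0 0; 0 -1.5 4.7 1 0 0 0; 0 -1.35 4.5 3 0 0 0.071; 0 0 0 4.4 0 0 0; 0 0 0 0 0 0 0; 0 0 0 0 0 0 0", force=30)

```text
time: 74.03
tool_pos: [0.3813, -0.3249, 0.0912]
tool_rot: [-3.14, -0.001, -0.07]
contact_force: [0.3, 0.1, 0.1]
opening: 0.0007
grip_force: 0.0
```

```bash
python3 - <<'E'
from h import *
s=robot.observe();print(s['tool_pos'],s['tool_rot'],s['opening']);print(delta(.3807,-.3255,.020,-.071))
E
```

```text
[ 0.38128434 -0.32494528  0.09117017] [-3.14047242e+00 -1.03050353e-03 -6.99520920e-02] 0.0006821968283461178
([-0.06, 0.07, 7.12], [-0.001, -0.001, 0.001])
```

Call:
apply_moves(motion="0 0 0.1 3.5 0 0 0; 0 0 0 2.6 0 0 0; 0 0 0 1 0 0 0; 0 0.5 0 0 0 0 0; 0 1 0 0 0 0 0; 0 1 0 0 0 0 0; 0 1 0 0 0 0 0; 0 1.2 0 0 0 0 0; 0 1.2 0 0 0 0 0; 0 1.2 0 0 0 0 0; 0 1.2 0 0 0 0 0; 0 1 0 0 0 0 0; 0 0.5 0 0 0 0 0; 0 0 0 0 0 0 0")

```text
time: 75.78
tool_pos: [0.4779, -0.3331, 0.02]
tool_rot: [-3.141, 0.001, -0.07]
contact_force: [-6.7, -2.3, -0.9]
opening: 0.0006
grip_force: 2.8
```

Call:
apply_moves(motion="0 0.5 0 0 0 0 0; 0 0.3 0 0 0 0 0; 0 0 0 0 0 0 0")

```text
time: 76.15
tool_pos: [0.4854, -0.3336, 0.0201]
tool_rot: [-3.14, 0.002, -0.07]
contact_force: [-7.6, -1.5, 0.7]
opening: 0.0002
grip_force: 3.6
```

Call:
apply_moves(motion="0 0.3 0 0 0 0 0; 0 0.3 0 0 0 0 0; 0 0 0 0 0 0 0")

```text
time: 76.53
tool_pos: [0.4912, -0.334, 0.02]
tool_rot: [-3.14, 0.002, -0.07]
contact_force: [-8.3, -2.0, 0.3]
opening: 0.0003
grip_force: 3.8
```

Call:
apply_moves(motion="0 0.3 0 0 0 0 0; 0 0 0 0 0 0 0")

```text
time: 76.78
tool_pos: [0.4923, -0.3341, 0.0201]
tool_rot: [-3.14, 0.006, -0.07]
contact_force: [-14.7, -2.9, 4.6]
opening: 0.0002
grip_force: 7.4
```

Call:
apply_moves(motion="0 0.3 0 0 0 0 0; 0 0 0 0 0 0 0")

```text
time: 77.03
tool_pos: [0.4921, -0.334, 0.0201]
tool_rot: [-3.138, 0.012, -0.07]
contact_force: [-27.3, -0.5, 11.8]
opening: 0.0002
grip_force: 13.4
```

Call:
apply_moves(motion="0 -0.8 0 0 0 0 0; 0 -1.2 0 0 0 0 0; 0 0 0 -4 0 0 0; 0 0 0 -5 0 0 0; 0 0 0 -5 0 0 0; 0 0 -2 -4 0 0 0; 0 0 -4.5 0 0 0 0; 0 0 -5 0 0 0 0; 0 0 -5 0 0 0 0; 0 0 -5 0 0 0 0; 0 0 -5 0 0 0 0; 0 0 0 0 0 0 0; 0 0 0 0 0 0 0")

```text
time: 78.65
tool_pos: [0.4971, -0.0688, 0.1999]
tool_rot: [-3.14, -0.001, -0.07]
contact_force: [-0.2, -1.1, -0.4]
opening: 0.0003
grip_force: 0.0
```

```bash
python3 - <<'E'
from h import *
s=robot.observe(); print(s['time'],s['tool_pos'],s['contact_force'])
p=cam('wrist')
L=np.array([[.575,.213,.011],[.585,-.19,.011],[.445,-.2,.011],[.435,.215,.011]])
seg(p,L,60)
for c in('scene','side'):
    q=cam(c)
    for t in('spool_mid','cork_mid','gate','hold_arm','pad_a_mid','stand'):
        for r in robot.search_frame(t,q)[:2]: print(c,t,np.round(r['centre'],3).tolist(),round(r['score'],2))
upr()
E
```

```text
78.65 [ 0.49711894 -0.06876039  0.19988156] [-0.1687561  -1.14883923 -0.40693104]
box [ 252  170   50   51 1905] hsv [ 37.  41. 196.] mu [ 0.5195 -0.0317] ang 138.6 ends [ 0.537 -0.047] [ 0.501 -0.016] w [0.016, 0.02, 0.021, 0.02, 0.015]
box [ 379  193   55   53 2042] hsv [ 25.  45. 162.] mu [ 0.4902 -0.1463] ang -135.4 ends [ 0.509 -0.128] [ 0.47  -0.166] w [0.015, 0.019, 0.021, 0.021, 0.019, 0.012]
box [  35  206   74   54 2783] hsv [ 47.  34. 169.] mu [0.4995 0.1643] ang 104.9 ends [0.509 0.129] [0.489 0.202] w [0.015, 0.019, 0.02, 0.021, 0.021, 0.02, 0.02, 0.015]
box [ 149  207   63   55 2352] hsv [ 55.  29. 184.] mu [0.4908 0.0603] ang 116.3 ends [0.504 0.033] [0.476 0.089] w [0.015, 0.019, 0.021, 0.022, 0.021, 0.019, 0.011]
box [213 248  31  26 559] hsv [ 17.  16. 210.] mu [0.4618 0.0178] ang -125.9 ends [0.472 0.032] [0.453 0.005] w [0.007, 0.014, 0.014, 0.005]
box [181 255  27  23 401] hsv [ 15.  49. 218.] mu [0.4564 0.0524] ang 109.6 ends [0.46  0.043] [0.452 0.066] w [0.011, 0.009, 0.005]
scene spool_mid [0.686, 0.004, 0.043] 0.88
scene spool_mid [0.485, 0.046, 0.045] 0.55
scene cork_mid [0.684, -0.102, 0.038] 0.56
scene gate [0.561, -0.344, 0.047] 0.55
scene hold_arm [0.51, 0.313, 0.047] 0.8
scene hold_arm [0.684, -0.099, 0.036] 0.23
scene stand [0.511, 0.301, 0.009] 0.74
side spool_mid [0.687, 0.03, 0.037] 0.78
side spool_mid [0.525, -0.021, 0.053] 0.62
side cork_mid [0.69, -0.083, 0.029] 0.76
side gate [0.552, -0.339, 0.043] 0.82
side hold_arm [0.513, 0.331, 0.046] 0.91
side pad_a_mid [0.492, 0.344, 0.016] 0.7
side pad_a_mid [0.685, 0.028, 0.037] 0.6
side stand [0.512, 0.341, 0.009] 0.89
scene 0.62 px [276. 251.] [268 236  17  29 412] xy [0.502 0.157] tilt deg -0.3 ratio 1.73
scene 0.16 px [229. 229.] [212 218  38  22 351] xy [0.478 0.301] tilt deg 81.2 ratio 3.01
side 0.97 px [319. 271.] [310 248  19  39 516] xy [0.504 0.157] tilt deg 1.9 ratio 1.78
```

```bash
python3 -c "
from cell import robot
print(robot.hand_in())"
```

```text
the job is handed in; nothing more can be done
None
```

The job is handed in at about 79 s of the 210 s allowed; no verdict came back. By my last measurements the two pads are piled under the hold-down arm against the back stop, the shutter is pushed to its end stop, all four jars stand upright in the lane, and the spool and cork are where they started.

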